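# Seat a valve block in the vise corner and hold it home

## Task

Load the stepped aluminium valve block into the machine vise for drilling: set it down (do not drop it) on the vise bed between the jaws, its 46 mm width across them, let go, and slide the moving jaw shut by its knob until it presses the block against the fixed jaw. Leave the jaw shut, take hold of the block itself, slide it along the jaws to the work stop and press it firmly (about 10 N) into the corner so that it bears on fixed jaw and stop at once, flat on the bed. Finish while still gripping and pressing it there (your mate will lock the jaw); leave the other parts on the cabinet alone.

Things in the scene. Friction and masses are not known exactly. Their poses are not given: they have to be found in the camera images.
- block: stepped valve block of bright aluminium, 0.43 kg, 46 (its x) x 60 (its y) x 64 mm tall; starts standing on the cabinet top. The top 14 mm is cut away over the last 16 mm at its +y end, so the raised part is 44 mm long (y -30 to +14 mm); two small holes in the top. Origin: centre of the underside; z up. Either end may face the stop.
- vise: low grey machine vise bolted down, 240 (its x) x 100 mm, 144 mm over the bolt lugs. Origin: under it on the cabinet top, on its centre line; x points the way the moving jaw closes, y along the jaws to the work stop. Flat bed 30 mm above the cabinet top; jaws 100 mm wide (y -50 to +50 mm), tops at 55 mm. Never moves. Bed, plates and stop are ground and oiled (friction about 0.2).
- fixed_plate: steel face plate of the fixed jaw, the first fence, 10 x 100 x 25 mm; its face to the block lies at vise x = +60 mm. Origin: centre of its underside, at vise (65, 0, 30) mm; axes as the vise.
- work_stop: dark steel stop bar bolted to the +y end of the fixed jaw, the second fence, 78 x 12 x 23 mm (top 53 mm above the cabinet top); its face to the block lies at vise y = +50 mm and reaches 41 mm in front of the fixed plate's face. Origin: centre of its underside, at vise (58, 56, 30) mm; axes as the vise.
- corner (a point): point on the bed where fixed plate face and work stop face meet, vise (60, 50, 30) mm; axes as the vise. A block home in the corner has its origin at (-23, -30, 0) mm from here.
- moving_jaw (a joint): gap between the faces of the two jaw plates in m; starts 0.078 to 0.092, reads 0.046 when shut on the block's width. No screw is engaged: the jaw slides freely by hand with about 5 N of friction and stays where it is left.
- knob (a point): middle of the upright round knurled knob on the moving jaw (26 mm diameter, 34 mm tall, from 54 to 88 mm above the cabinet top, this point 71 mm above it), 75 mm behind the jaw plate's face on the centre line; moves with the jaw. The carriage under it is 46 mm above the cabinet top.
- bracket: bystander: cast aluminium bracket with an upright rib, 79 x 130 x 73 mm, standing; origin centre of underside
- pin: bystander: bright round piston pin standing on end, 26 mm diameter, 60 mm tall; origin centre of underside
- gear: bystander: small dark gear lying flat, 60 mm across, 16 mm thick; origin centre of underside
There are look-alikes about, which are no part of the job. Of the things that look like the block, the largest one is meant.

How it is judged:
On the way, in this order (a step that is already met when the one before it is completed fails the run):
1. the block stands on the vise bed between the jaws, released (x of block in the frame of corner between -0.075 and -0.015 m and y of block in the frame of corner between -0.09 and -0.02 m and z of block in the frame of corner between -0.003 and 0.004 m and angle between block's own z axis and vertical below 0.08 rad and contact force between block and the fingers below 0.1 N and linear speed of block below 0.02 m/s), for 0.2 s.
2. the moving jaw is slid shut on the block and presses it against the fixed jaw (value of joint moving_jaw below 0.0485 m and contact force between moving_jaw and block above 2.5 N and contact force between block and fixed_plate above 2.5 N), for 0.15 s.
At the end, for the whole second after the job is handed in: Still gripped (over 3 N) and pressed flat on the bed into the corner: over 2 N on fixed plate and over 2 N on work stop together, within 3 mm of home, square within 0.04 rad, the jaw still shut on it (gap under 49 mm), at rest (contact force between block and fixed_plate above 2 N and contact force between block and work_stop above 2 N and contact force between block and the fingers above 3 N and x of block in the frame of corner between -0.026 and -0.02 m and y of block in the frame of corner between -0.033 and -0.027 m and z of block in the frame of corner between -0.003 and 0.003 m and angle between block's own z axis and vertical below 0.05 rad and angle between the x axis of block and the x axis of vise, either way round below 0.04 rad and value of joint moving_jaw below 0.049 m and linear speed of block below 0.01 m/s); the arm keeps its last pose, push and grip.
It fails at once if the block is dropped or thrown (contact force between block and the arm below 0.1 N and contact force between block and the fingers below 0.1 N and linear speed of block above 0.5 m/s).
It fails at once if another part on the cabinet is moved by more than 3 cm (distance of any of bracket, pin, gear from where it was at the start of the episode above 0.03 m).
It also fails if it takes over 64 s, if anything falls off the work surface, if the arm or the gripper's body presses on something with over 40 N, if the wrist force passes 120 N, or if a joint passes its speed limit or range.

## Robot

A 7-joint arm with a two-finger parallel gripper is mounted at the origin on a cart in front of the work surface, level with it; the furniture and walls round the work are solid. World frame = base frame: x ahead of the robot, y to its left, z up, the work surface at z = 0. Lengths are in m, angles in rad, forces in N, time in s.
With the tool pointing down it reaches from about 0.4 to 0.875 m from the base axis. Payload 4.4 kg.
Tool frame: the origin (TCP) lies midway between the tips of the shut fingers; the grasp point (between the pads) lies 19 mm behind it; z points along the fingers, y is the direction in which the jaws open and shut (so a half turn about z gives the same grasp; the last joint's range is limited). The gripper opens to 85 mm and grips with 20 to 120 N. Pads are 22 mm wide; open, the fingers measure 114 mm over their backs; the gripper's body (76 mm by 85 mm) begins 54 mm behind the grasp point. The pads swing forward as they close: fully open they stand 13 mm farther back than shut.
Start: joints at [-1.409, 0.628, 0.038, 1.517, -0.027, 0.996, -0.02], TCP at [0.147, 0.633, 0.231] pointing down, gripper open.
Joint ranges: [-3.06, 3.06], [-0.37, 2.12], [-1.25, 1.32], [0.18, 2.47], [-1.1, 4.24], [0.23, 1.98], [-2.94, 2.94]. Speed limits (rad/s): [2.57, 2.57, 3.14, 3.14, 3.14, 3.14, 3.14].

## Interface

Orientations are given as a unit quaternion [x, y, z, w].
In Python, from plant import robot gives the robot as it stands.
- The arm moves only by the tool move_arm, never from a script. Its argument "plan" is a list of rows, each a list of 2 entries, a list of its own where there are three numbers: the shift along the tool's x, y, z in m, then the turn about the tool's z in rad. A call has exactly 10 rows; each row shifts and turns the pose as measured when the row begins, along the tool's axes as they then stand; what a row does not reach is not made up. A row lasts 1/8 s, in which the tool goes at most 62.5 mm and 10.7 degrees, less where a joint would pass 70% of its speed; a pose out of reach is approached as far as the arm can. A call with a gripper value outside its range is refused whole. "gripper" is the opening, from -1 (shut) to 1 (fully open), set as the call begins (left out, the last holds). The fingers move at their own pace and stop on an object; the grip force is fixed at half the most. Time passes only in rows, so rows that do not move let the fingers close, or fill a call up. It gives the time, the measured TCP pose, the force and the opening at its end, in the units of the state.
- robot.read_state(): the state, without advancing time (a new reading comes with each control period).
- robot.grab_frame(name): name is "scene" or "top" or "wrist"; returns a dict with "pixels" (400x640x3 uint8, red, green, blue), "K" (3x3 intrinsics, pixels), "camera_from_world" (4x4, takes a point from world to camera coordinates). Camera axes: x right, y down, z forward; pixel columns grow to the right and rows downward; lengths in m; the calibration is good to about 2 mm. A picture is of the moment at which its call begins. There is no depth.
- robot.sign_off(): hands the job in, once; it reports no verdict.
The state is a dict: "time_s": time; "qpos": joint angles; "qd": joint speeds; "joint_efforts": joint torques, N m; "position": TCP position; "tool_rot": TCP orientation; "wrist_force": force on the tool from outside, world axes, zero at the start; "wrist_torque": the same for the moment, N m; "grip_width": finger opening in m.
Only numpy, scipy, OpenCV 4.12 (cv2) and the standard library are available. Lean on these libraries where they do the work, as an engineer would, in place of code of your own. Each camera call takes 0.05 s, during which the arm holds its last target.

## Working session

There is one attempt and no reset: what is moved stays moved. The work goes in short steps, Python scripts to look and compute and a tool call to move; the robot and the scene stay as the last step left them, time stands still between calls to the robot, and variables do not carry over. Pictures are saved under pics/ and viewed, and the job is handed in when it is done.

Besides the shell and the picture viewer there is one more tool, called after ">>>" as name(argument=value, ...) on one line, values as JSON. move_arm: Moves the arm, as the interface text tells. Its arguments: {"type":"object","properties":{"plan":{"type":"array"},"gripper":{"type":"number"}},"required":["plan"]}

```bash
ls; mkdir -p pics
python3 - <<'E'
from plant import robot
import cv2,numpy as np
s=robot.read_state()
for k in s: print(k,np.round(s[k],4))
for n in ["scene","top","wrist"]:
    f=robot.grab_frame(n); cv2.imwrite(f"pics/{n}0.png",f["pixels"][:,:,::-1]); np.savez(f"pics/{n}0.npz",**f)
    print(n,f["K"].round(1).tolist(),f["camera_from_world"].round(3).tolist())
E
```

```text
pics
time_s 0.0
qpos [-1.4088  0.6293  0.0384  1.5183 -0.027   0.9963 -0.02  ]
qd [-0.001  -0.0005 -0.0007 -0.0004 -0.0003  0.0004  0.0021]
joint_efforts [-2.00000e-04 -5.63413e+01  1.22680e+00 -1.93438e+01  1.12000e-02
  1.05000e-02 -0.00000e+00]
position [0.1466 0.6326 0.2304]
tool_rot [ 1.137e-01  9.935e-01 -9.000e-04 -1.000e-04]
wrist_force [-0.4995  0.3466 -0.3733]
wrist_torque [ 0.0018  0.0039 -0.0411]
grip_width 0.0854
scene [[451.8, 0.0, 315.8], [0.0, 451.8, 196.9], [0.0, 0.0, 1.0]] [[-0.857, -0.516, -0.005, 0.464], [-0.409, 0.686, -0.602, 0.341], [0.314, -0.514, -0.798, 0.846], [0.0, 0.0, 0.0, 1.0]]
top [[458.4, 0.0, 314.2], [0.0, 458.4, 188.8], [0.0, 0.0, 1.0]] [[0.008, -1.0, -0.005, -0.056], [-0.98, -0.007, -0.197, 0.579], [0.197, 0.006, -0.98, 1.11], [0.0, 0.0, 0.0, 1.0]]
wrist [[279.4, 0.0, 322.3], [0.0, 279.4, 201.4], [0.0, 0.0, 1.0]] [[0.226, 0.974, -0.002, -0.648], [0.922, -0.214, 0.323, -0.042], [0.314, -0.075, -0.946, 0.382], [0.0, 0.0, 0.0, 1.0]]
```

View pics/scene0.png

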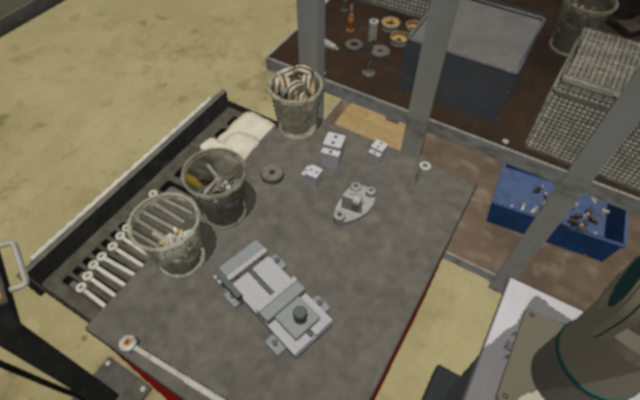

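View pics/top0.png

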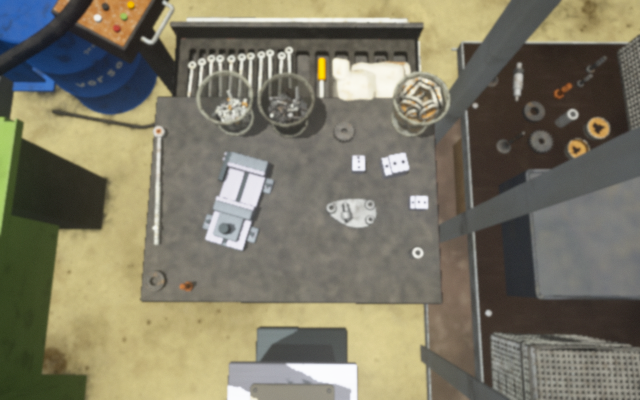

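View pics/wrist0.png

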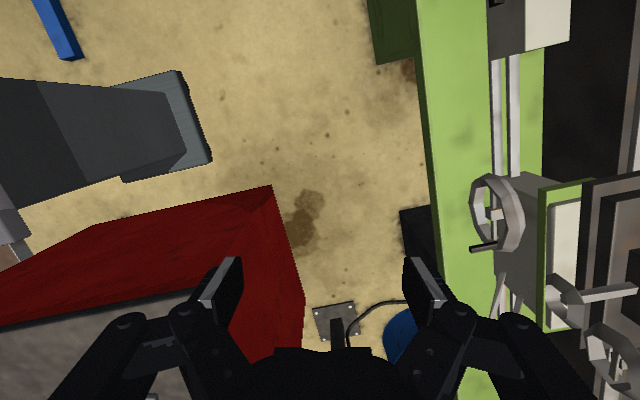

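Run:
```python
import cv2,numpy as np
t=cv2.imread("pics/top0.png");s=cv2.imread("pics/scene0.png")
a=cv2.resize(t[110:270,310:450],None,fx=4,fy=4,interpolation=cv2.INTER_CUBIC)[:600]
cv2.imwrite("pics/c1.png",a)
cv2.imwrite("pics/c2.png",cv2.resize(t[140:260,190:290],None,fx=5,fy=5,interpolation=cv2.INTER_CUBIC))
cv2.imwrite("pics/c3.png",cv2.resize(s[110:230,250:450],None,fx=4,fy=4,interpolation=cv2.INTER_CUBIC))
cv2.imwrite("pics/c4.png",cv2.resize(s[230:370,200:350],None,fx=4,fy=4,interpolation=cv2.INTER_CUBIC))
```

```text
(no output)
```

View pics/c1.png

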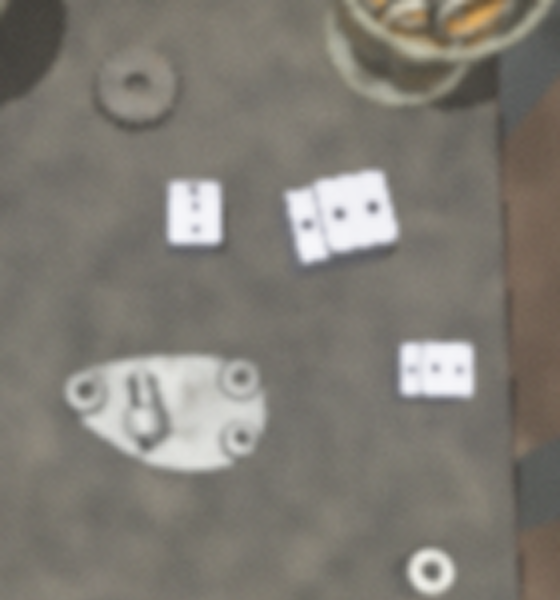

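View pics/c2.png

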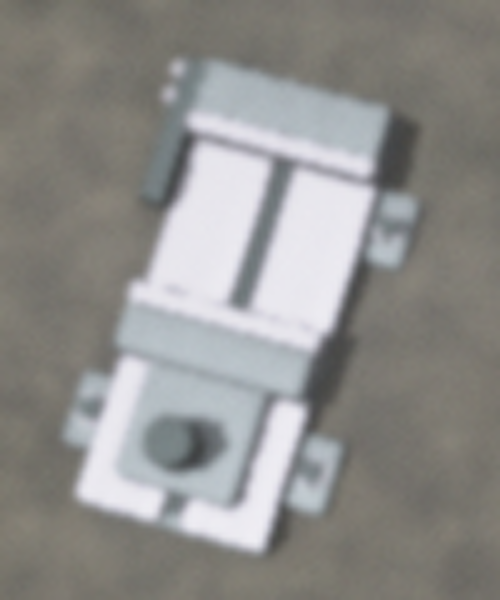

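View pics/c3.png

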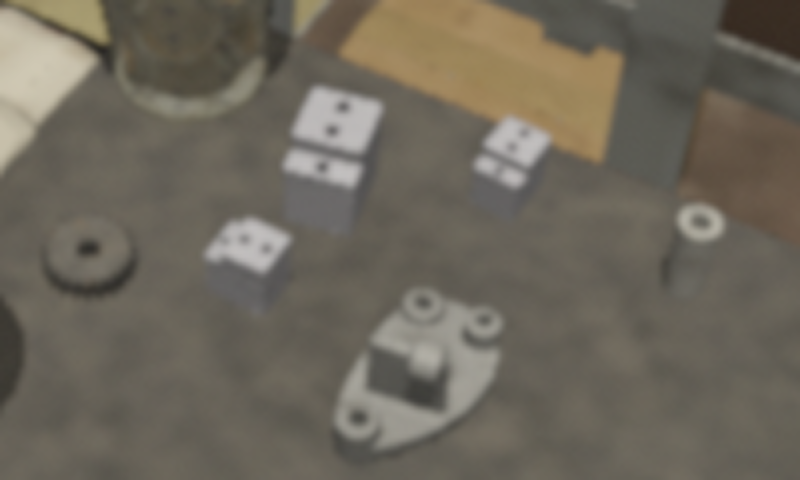

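View pics/c4.png

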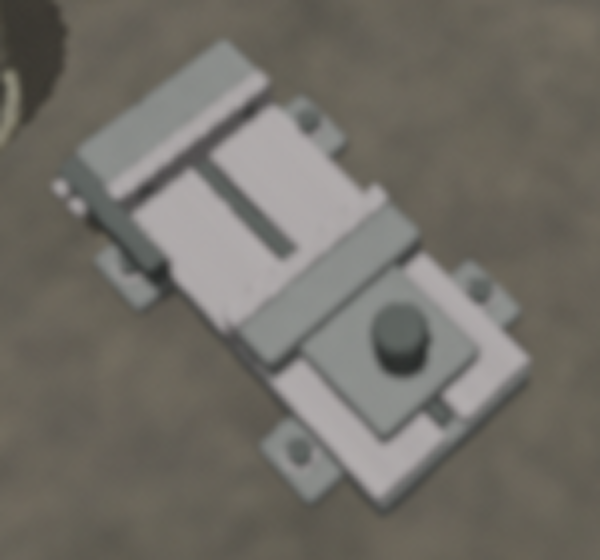

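```bash
cat > h.py <<'E'
import numpy as np,cv2
from scipy.spatial.transform import Rotation as R
def load(n):
    d=np.load(f"pics/{n}.npz"); return d["pixels"],d["K"],d["camera_from_world"]
def cast(K,T,px,z):
    px=np.atleast_2d(px).astype(float)
    d=np.c_[px,np.ones(len(px))]@np.linalg.inv(K).T@T[:3,:3]
    c=-T[:3,:3].T@T[:3,3]
    return c+d*((z-c[2])/d[:,2])[:,None]
def proj(K,T,P):
    p=np.atleast_2d(P)@T[:3,:3].T+T[:3,3]; q=p@K.T; return q[:,:2]/q[:,2:]
E
python3 - <<'E'
from h import *
px,K,T=load("top0")
f=lambda x,y:(310+(x+.5)/4-.5,110+(y+.5)/4-.5)
g=lambda x,y:(190+(x+.5)/5-.5,140+(y+.5)/5-.5)
print("raised",cast(K,T,[f(317,183),f(383,170),f(398,240),f(332,252)],.064).round(4))
print("low",cast(K,T,[f(287,192),f(317,185),f(328,258),f(302,266)],.05).round(4))
print("knob",cast(K,T,[g(172,443)],.088).round(4))
print("fixedplate top edge",cast(K,T,[g(188,130),g(366,176)],.055).round(4))
print("movplate top edge",cast(K,T,[g(133,285),g(328,333)],.055).round(4))
print("fixed back",cast(K,T,[g(205,62),g(388,103)],.055).round(4))
print("body", cast(K,T,[g(78,497),g(266,550)],.03).round(4))
px,K,T=load("scene0")
f=lambda x,y:(250+(x+.5)/4-.5,110+(y+.5)/4-.5)
g=lambda x,y:(200+(x+.5)/4-.5,230+(y+.5)/4-.5)
print("S raised",cast(K,T,[f(292,142),f(367,158),f(383,100),f(318,88)],.064).round(4))
print("S knob",cast(K,T,[g(400,325)],.088).round(4))
print("S fixed back",cast(K,T,[g(78,153),g(225,40)],.055).round(4))
print("S mov face",cast(K,T,[g(233,320),g(378,188)],.055).round(4))
E
```

```text
raised [[ 0.6665 -0.2434  0.064 ]
 [ 0.6754 -0.286   0.064 ]
 [ 0.6292 -0.2941  0.064 ]
 [ 0.621  -0.2518  0.064 ]]
low [[ 0.6642 -0.226   0.05  ]
 [ 0.6691 -0.2456  0.05  ]
 [ 0.6204 -0.2515  0.05  ]
 [ 0.615  -0.2346  0.05  ]]
knob [[0.4733 0.1668 0.088 ]]
fixedplate top edge [[0.639  0.1728 0.055 ]
 [0.6153 0.0802 0.055 ]]
movplate top edge [[0.5575 0.1972 0.055 ]
 [0.5335 0.097  0.055 ]]
fixed back [[0.6755 0.1656 0.055 ]
 [0.6541 0.0699 0.055 ]]
body [[0.4518 0.2254 0.03  ]
 [0.4256 0.1282 0.03  ]]
S raised [[ 0.6626 -0.2337  0.064 ]
 [ 0.616  -0.2458  0.064 ]
 [ 0.6316 -0.2947  0.064 ]
 [ 0.6723 -0.2828  0.064 ]]
S knob [[0.4739 0.1704 0.088 ]]
S fixed back [[0.674  0.1657 0.055 ]
 [0.6487 0.0715 0.055 ]]
S mov face [[0.5529 0.1986 0.055 ]
 [0.5309 0.1032 0.055 ]]
```

```bash
cat >> h.py <<'E'
def plan(target,yaw_y,n=10,step=.055,s=None,turnmax=.18):
    """target TCP xyz world; yaw_y = wanted world angle of tool y (mod pi). prints rows"""
    if s is None:
        from plant import robot
        s=robot.read_state()
    p=np.array(s["position"]);Q=R.from_quat(s["tool_rot"])
    M=Q.as_matrix();a=np.arctan2(M[1,1],M[0,1])
    d=(a-yaw_y+np.pi/2)%np.pi-np.pi/2   # turn about tool z
    print("pos",p.round(4),"ytool ang",round(a,4),"turn needed",round(d,4), "axis z",M[:,2].round(4))
    rows=[]
    for i in range(n):
        t=float(np.round(np.clip(d,-turnmax,turnmax),3)); 
        v=Q.as_matrix().T@(np.array(target)-p); L=np.linalg.norm(v)
        if L>step: v=v*step/L
        v=np.round(v,4 if L<.02 else 3)
        rows.append([v.tolist(),t]); p=p+Q.as_matrix()@v; Q=Q*R.from_rotvec([0,0,t]); d-=t
    print("[",",\n".join(str(r).replace(" ","") for r in rows),"]"); print("end",p.round(4),"turn left",round(d,4))
E
python3 - <<'E'
from h import *
plan([.53,.05,.25],np.radians(11))
E
```

```text
pos [0.1467 0.6328 0.2306] ytool ang 1.343 turn needed 1.151 axis z [-3.0e-04 -1.3e-03 -1.0e+00]
[ [[-0.04,-0.038,-0.001],0.18],
[[-0.046,-0.03,-0.002],0.18],
[[-0.051,-0.021,-0.001],0.18],
[[-0.054,-0.012,-0.002],0.18],
[[-0.055,-0.002,-0.001],0.18],
[[-0.054,0.007,-0.002],0.18],
[[-0.052,0.017,-0.001],0.071],
[[-0.051,0.021,-0.002],-0.0],
[[-0.051,0.021,-0.001],-0.0],
[[-0.051,0.021,-0.002],-0.0] ]
end [0.4496 0.1735 0.2462] turn left -0.0
```

Block candidates in the top picture are bricks at (358,163), (396,163) and (419,202), plus the light pin at (417,253). The brick at (396,163) is clearly the largest. It has three dark spots, its step faces left (world +y), and the close crop confirms a raised part of about 44x46 mm. It's my choice. The vise is at (235,200), with the fixed jaw at the top, the stop on the left and the knob at (224,228). The gear is at (344,131) and the bracket at (352,212).

>>> move_arm(plan=[[[-0.04,-0.038,-0.001],0.18],[[-0.046,-0.03,-0.002],0.18],[[-0.051,-0.021,-0.001],0.18],[[-0.054,-0.012,-0.002],0.18],[[-0.055,-0.002,-0.001],0.18],[[-0.054,0.007,-0.002],0.18],[[-0.052,0.017,-0.001],0.07],[[-0.051,0.021,-0.002],0],[[-0.051,0.021,-0.001],0],[[-0.051,0.021,-0.002],0]], gripper=1)

```text
time_s: 1.4
position: [0.4451, 0.1578, 0.2435]
tool_rot: [0.647, 0.763, -0.0, -0.001]
wrist_force: [0.1, 0.8, -0.5]
grip_width: 0.0855
```

Run:
```python
from h import *
plan([.61,-.262,.25],np.radians(11))
```

```text
pos [0.4451 0.1578 0.2435] ytool ang 0.1647 turn needed -0.0273 axis z [-0.0017  0.001  -1.    ]
[ [[-0.054,0.011,-0.001],-0.027],
[[-0.054,0.01,-0.001],-0.0],
[[-0.054,0.01,-0.001],-0.0],
[[-0.054,0.01,-0.001],-0.0],
[[-0.054,0.01,-0.001],-0.0],
[[-0.054,0.01,-0.001],-0.0],
[[-0.054,0.01,-0.001],-0.0],
[[-0.054,0.01,-0.0],-0.0],
[[-0.0113,0.0023,-0.0002],-0.0],
[[0.0,0.0,0.0],-0.0] ]
end [ 0.61  -0.262  0.25 ] turn left -0.0003
```

```bash
cat >> h.py <<'E'
def grab(n,name):
    from plant import robot
    f=robot.grab_frame(n); cv2.imwrite(f"pics/{name}.png",f["pixels"][:,:,::-1]); np.savez(f"pics/{name}.npz",**f)
E
python3 -c "
from h import *
grab('wrist','w1')"
```

```text
(no output)
```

View pics/w1.png

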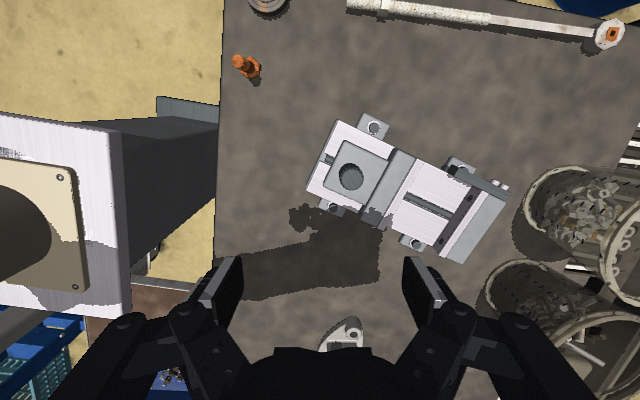

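>>> move_arm(plan=[[[-0.054,0.011,-0.001],-0.027],[[-0.054,0.01,-0.001],0],[[-0.054,0.01,-0.001],0],[[-0.054,0.01,-0.001],0],[[-0.054,0.01,-0.001],0],[[-0.054,0.01,-0.001],0],[[-0.054,0.01,-0.001],0],[[-0.03,0.006,0],0],[[-0.001,0,0],0],[[0,0,0],0]])

```text
time_s: 2.7
position: [0.6008, -0.2458, 0.25]
tool_rot: [0.64, 0.769, -0.0, 0.001]
wrist_force: [0.7, 0.2, 0.9]
grip_width: 0.0854
```

```bash
python3 -c "
from h import *
grab('wrist','w2')"
```

```text
(no output)
```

View pics/w2.png

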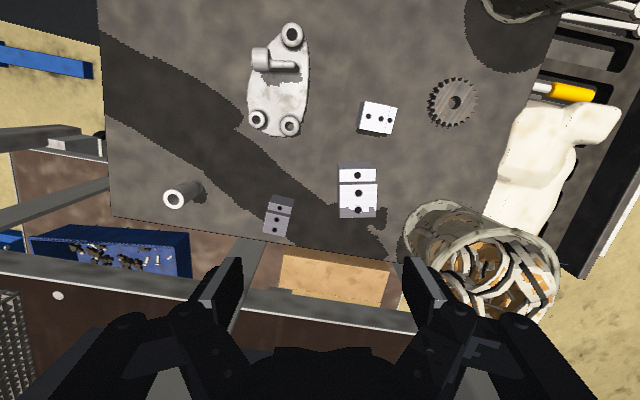

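The wrist views are sharp. In w1 the vise is at (410,190), with the knob at (350,177). In w2 the chosen block is at (357,192), with its step side at (357,173). I'll crop both to measure.

Run:
```python
import cv2
a=cv2.imread("pics/w1.png");b=cv2.imread("pics/w2.png")
cv2.imwrite("pics/w1c.png",cv2.resize(a[105:275,295:525],None,fx=3.4,fy=3.4,interpolation=cv2.INTER_CUBIC))
cv2.imwrite("pics/w2c.png",cv2.resize(b[155:230,325:395],None,fx=8,fy=8,interpolation=cv2.INTER_CUBIC))
```

```text
(no output)
```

View pics/w1c.png

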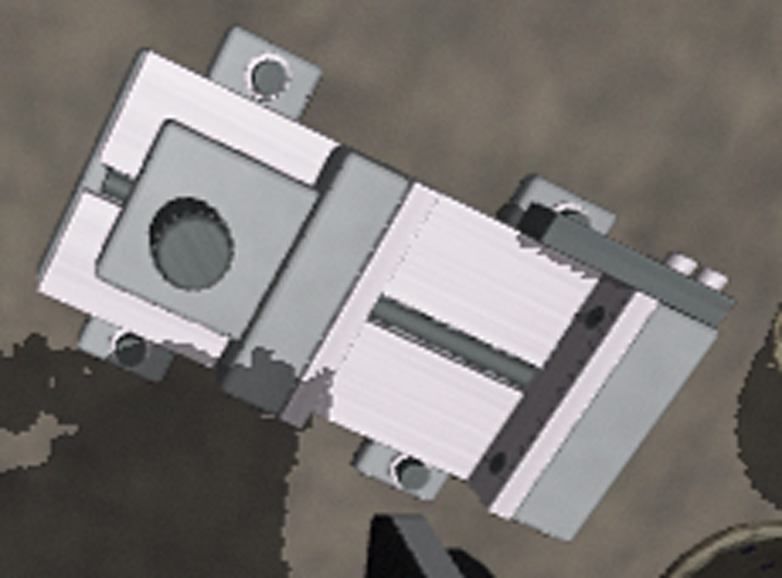

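View pics/w2c.png

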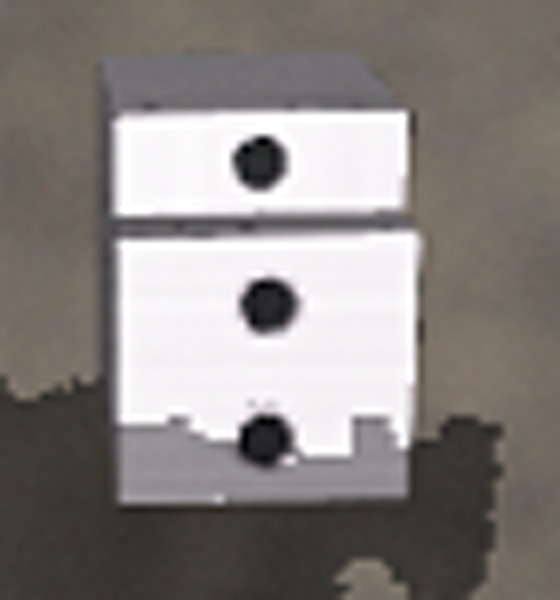

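```bash
cat > m.py <<'E'
from h import *
px,K,T=load("w1")
g=lambda x,y:(295+(x+.5)/3.4-.5,105+(y+.5)/3.4-.5)
def line(n,pts,z):
    P=cast(K,T,[g(*p) for p in pts],z); d=P[1]-P[0]; print(n,P[:,:2].round(4).tolist(),"len",np.linalg.norm(d).round(4),"yaw",np.arctan2(d[0],-d[1]).round(4) if d[1]<0 else np.arctan2(-d[0],d[1]).round(4)); return P
line("fixed top inner",[(490,512),(638,290)],.055)
line("fixed bottom inner",[(472,477),(600,277)],.03)
line("fixed jaw back",[(572,541),(717,330)],.055)
line("mov plate face top",[(303,425),(437,197)],.055)
line("mov jaw back",[(220,380),(345,150)],.055)
line("stop face top (along x)",[(548,237),(722,325)],.053)
line("body left end",[(40,290),(148,50)],.03)
line("knob top",[(193,247),(193,248)],.088)
px,K,T=load("w2")
f=lambda x,y:(325+(x+.5)/8-.5,155+(y+.5)/8-.5)
g=f
A=line("raised y14 edge",[(115,237),(420,231)],.064); B=line("raised y-30",[(118,503),(408,498)],.064)
line("raised -x side",[(118,503),(115,237)],.064);line("raised +x",[(408,498),(419,231)],.064)
line("low y30",[(116,112),(409,110)],.05)
print("raised centre",(A.sum(0)+B.sum(0))/4)
line("holes",[(264,440),(268,305)],.064)
E
python3 m.py
```

```text
fixed top inner [[0.6159, 0.0782], [0.6419, 0.175]] len 0.1002 yaw -0.2625
fixed bottom inner [[0.6174, 0.0808], [0.6413, 0.1728]] len 0.095 yaw -0.2544
fixed jaw back [[0.6519, 0.071], [0.6758, 0.1651]] len 0.0971 yaw -0.2488
mov plate face top [[0.5344, 0.1027], [0.5604, 0.196]] len 0.0968 yaw -0.2718
mov jaw back [[0.4994, 0.1156], [0.5244, 0.2067]] len 0.0944 yaw -0.2686
stop face top (along x) [[0.6045, 0.1883], [0.6784, 0.1668]] len 0.077 yaw 1.2883
body left end [[0.4273, 0.1318], [0.4526, 0.2274]] len 0.0989 yaw -0.2588
knob top [[0.4745, 0.1717], [0.4746, 0.1714]] len 0.0003 yaw 0.1978
raised y14 edge [[0.6218, -0.2499], [0.6673, -0.2406]] len 0.0464 yaw -1.3683
raised y-30 [[0.631, -0.2927], [0.6761, -0.2835]] len 0.046 yaw -1.3701
raised -x side [[0.631, -0.2927], [0.6218, -0.2499]] len 0.0437 yaw 0.2124
raised +x [[0.6761, -0.2835], [0.6671, -0.2406]] len 0.0438 yaw 0.2059
low y30 [[0.6195, -0.2337], [0.6643, -0.2252]] len 0.0457 yaw -1.3818
raised centre [ 0.64907132 -0.26665275  0.064     ]
holes [[0.6515, -0.278], [0.6472, -0.2563]] len 0.0222 yaw 0.1954
```

Run:
```python
from h import *
_,K1,T1=load("top0");_,K2,T2=load("scene0")
X=cv2.triangulatePoints(K1@T1[:3],K2@T2[:3],np.array([[421.],[95]]),np.array([[296.],[85]]));X=(X[:3]/X[3]).ravel();print("rim",X)
z=X[2];print(cast(K1,T1,[(391,95),(451,95),(421,122)],z).round(3),"base near",cast(K1,T1,[(418,136)],0),cast(K2,T2,[(299,139)],0),cast(K2,T2,[(279,120),(320,125)],0))
_,K,T=load("w2")
print("wrist base",cast(K,T,[(404,225),(412,208),(440,200)],z).round(3),cast(K,T,[(404,225)],.0))
plan([.649,-.2667,.13],.203)
```

```text
rim [ 0.79442082 -0.31474056  0.14165162]
[[ 0.799 -0.24   0.142]
 [ 0.799 -0.387  0.142]
 [ 0.729 -0.311  0.142]] base near [[ 0.73977173 -0.33469111  0.        ]] [[ 7.59700507e-01 -2.73214679e-01  1.11022302e-16]] [[ 8.47619086e-01 -3.07015973e-01 -1.11022302e-16]
 [ 7.38380267e-01 -3.48772204e-01  0.00000000e+00]]
wrist base [[ 0.684 -0.259  0.142]
 [ 0.687 -0.24   0.142]
 [ 0.711 -0.228  0.142]] [[ 0.73985724 -0.31194573  0.        ]]
pos [ 0.6008 -0.2457  0.2502] ytool ang 0.183 turn needed -0.02 axis z [ 7.0e-04 -1.9e-03 -1.0e+00]
[ [[-0.012,0.018,0.05],-0.02],
[[-0.013,0.018,0.05],-0.0],
[[-0.005,0.007,0.02],-0.0],
[[0.0004,0.0002,0.0002],-0.0],
[[-0.0,0.0,0.0],-0.0],
[[-0.0,0.0,0.0],-0.0],
[[-0.0,0.0,0.0],-0.0],
[[-0.0,0.0,0.0],-0.0],
[[-0.0,0.0,0.0],-0.0],
[[-0.0,0.0,0.0],-0.0] ]
end [ 0.649  -0.2667  0.13  ] turn left -0.0
```

>>> move_arm(plan=[[[-0.012,0.018,0.03],-0.02],[[-0.013,0.018,0.03],0],[[-0.005,0.008,0.03],0],[[0,0.002,0.02],0],[[0,0.001,0.005],0],[[0,0,0],0],[[0,0,0],0],[[0,0,0],0],[[0,0,0],0],[[0,0,0],0]], gripper=0.65)

```text
time_s: 4.0
position: [0.6569, -0.2569, 0.1385]
tool_rot: [0.628, 0.778, 0.003, 0.003]
wrist_force: [0.3, 0.2, -0.7]
grip_width: 0.0703
```

Run:
```python
from h import *
grab('wrist','w3');grab('top','t3')
plan([.649,-.2667,.032],.203)
t=cv2.imread('pics/t3.png');cv2.imwrite('pics/t3c.png',cv2.resize(t[60:240,310:450],None,fx=3.3,fy=3.3))
```

```text
pos [ 0.6569 -0.2569  0.1383] ytool ang 0.2136 turn needed 0.0106 axis z [ 0.0081  0.0011 -1.    ]
[ [[-0.004,-0.005,0.055],0.011],
[[-0.004,-0.006,0.051],-0.0],
[[0.0001,0.0004,0.0003],-0.0],
[[0.0,-0.0,-0.0],-0.0],
[[0.0,-0.0,-0.0],-0.0],
[[0.0,-0.0,-0.0],-0.0],
[[0.0,-0.0,-0.0],-0.0],
[[0.0,-0.0,-0.0],-0.0],
[[0.0,-0.0,-0.0],-0.0],
[[0.0,-0.0,-0.0],-0.0] ]
end [ 0.649  -0.2667  0.032 ] turn left -0.0004
```

View pics/w3.png

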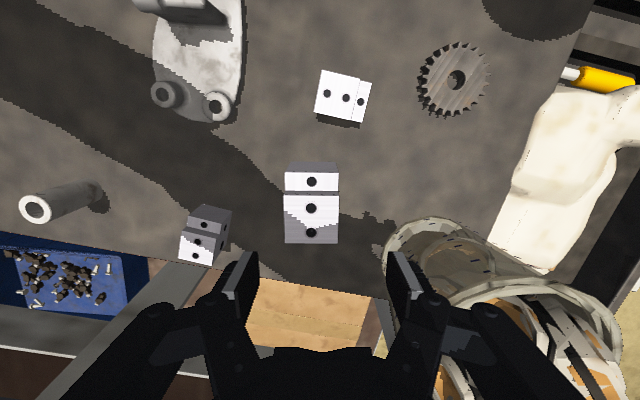

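View pics/t3c.png

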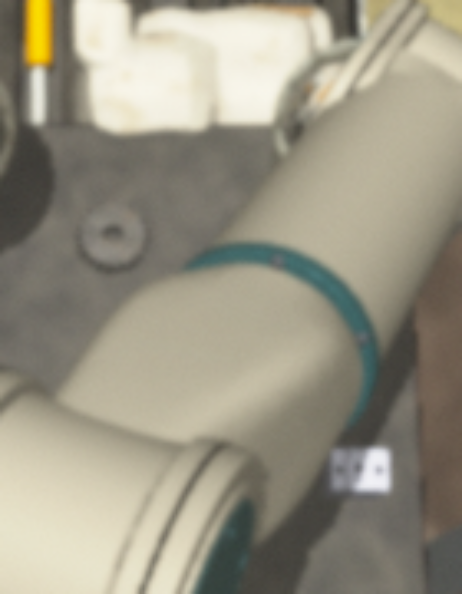

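Run:
```python
from h import *
from plant import robot
print(np.round(robot.read_state()["qpos"],3))
b=cv2.imread("pics/w3.png")
cv2.imwrite("pics/w3c.png",cv2.resize(b[155:255,270:350],None,fx=6,fy=6,interpolation=cv2.INTER_CUBIC))
```

```text
[ 0.15   0.83   0.349  1.442 -0.328  0.92   0.806]
```

View pics/w3c.png

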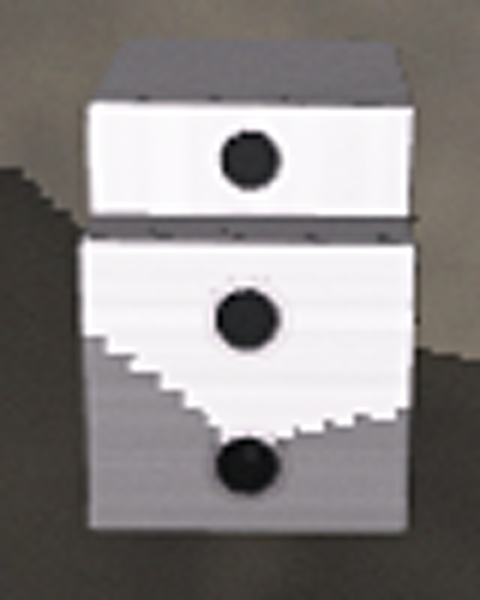

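Run:
```python
from h import *
_,K,T=load("w3")
P=cast(K,T,[(270+(x+.5)/6-.5,155+(y+.5)/6-.5) for x,y in [(80,240),(414,245),(408,529),(89,528)]],.064);print(P.round(4),P.mean(0),[np.linalg.norm(P[i]-P[i-1]).round(4) for i in range(4)])
d=P[1]+P[2]-P[0]-P[3];print(np.arctan2(d[1],d[0]))
```

```text
[[ 0.6227 -0.2496  0.064 ]
 [ 0.6673 -0.2409  0.064 ]
 [ 0.6763 -0.283   0.064 ]
 [ 0.6313 -0.2923  0.064 ]] [ 0.64940025 -0.26645117  0.064     ] [np.float64(0.0435), np.float64(0.0454), np.float64(0.0431), np.float64(0.046)]
0.2001363736057222
```

>>> move_arm(plan=[[[-0.008,-0.009,0],0.01],[[-0.003,-0.003,0.005],0],[[0,0,0.01],0],[[0,0,0.002],0],[[0,0,0],0],[[0,0,0],0],[[0,0,0],0],[[0,0,0],0],[[0,0,0],0],[[0,0,0],0]])

```text
time_s: 5.35
position: [0.6468, -0.2711, 0.1197]
tool_rot: [0.632, 0.775, 0.003, 0.003]
wrist_force: [-0.5, -0.6, 0.5]
grip_width: 0.07
```

Run:
```python
from h import *
plan([.649,-.2667,.032],.201,step=.03)
```

```text
pos [ 0.6468 -0.2711  0.1197] ytool ang 0.2029 turn needed 0.0019 axis z [ 0.0076  0.0012 -1.    ]
[ [[0.001,0.001,0.03],0.002],
[[0.001,0.001,0.03],-0.0],
[[0.002,0.0,0.028],-0.0],
[[-0.0001,0.0003,-0.0003],-0.0],
[[-0.0,0.0,0.0],-0.0],
[[-0.0,0.0,0.0],-0.0],
[[-0.0,0.0,0.0],-0.0],
[[-0.0,0.0,0.0],-0.0],
[[-0.0,0.0,0.0],-0.0],
[[-0.0,0.0,0.0],-0.0] ]
end [ 0.6489 -0.2667  0.032 ] turn left -0.0001
```

>>> move_arm(plan=[[[0.003,0.003,0.01],0.002],[[0.001,0,0.025],0],[[0,0,0.025],0],[[0,0,0.02],0],[[0,0,0.005],0],[[0,0,0],0],[[0,0,0],0],[[0,0,0],0],[[0,0,0],0],[[0,0,0],0]])

```text
time_s: 6.6
position: [0.6523, -0.2657, 0.0331]
tool_rot: [0.632, 0.775, 0.004, 0.005]
wrist_force: [-0.2, 1.0, -0.5]
grip_width: 0.0707
```

Run:
```python
from h import *
plan([.649,-.2667,.032],.201,n=2)
grab('wrist','w4')
```

```text
pos [ 0.6523 -0.2657  0.0331] ytool ang 0.2013 turn needed 0.0003 axis z [ 1.230e-02  3.000e-04 -9.999e-01]
[ [[-0.0003,-0.0034,0.0011],0.0],
[[-0.0,-0.0,-0.0],0.0] ]
end [ 0.649  -0.2667  0.032 ] turn left 0.0003
```

View pics/w4.png

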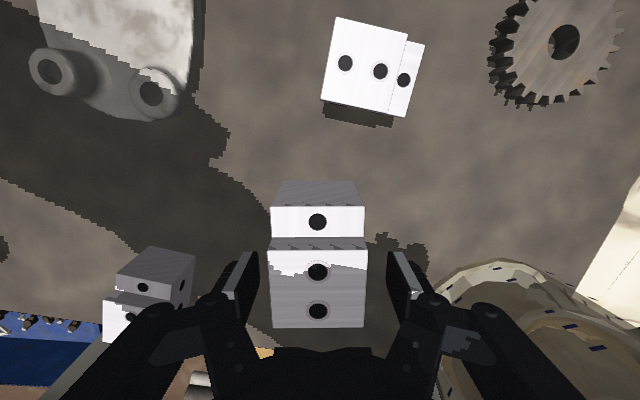

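>>> move_arm(plan=[[[0,-0.003,0.001],0],[[0,-0.001,0],0],[[0,0,0],0],[[0,0,0],0],[[0,0,0],0],[[0,0,0],0],[[0,0,0],0],[[0,0,0],0],[[0,0,0],0],[[0,0,0],0]], gripper=-1)

```text
time_s: 7.9
position: [0.6485, -0.2667, 0.0323]
tool_rot: [0.632, 0.775, 0.004, 0.005]
wrist_force: [0.9, -0.0, 0.1]
grip_width: 0.0452
```

Run:
```python
from h import *
plan([.649,-.2667,.032],.201,n=1)
grab('wrist','w5')
```

```text
pos [ 0.6485 -0.2667  0.0323] ytool ang 0.2014 turn needed 0.0004 axis z [ 1.310e-02 -1.000e-04 -9.999e-01]
[ [[-0.0001,0.0005,0.0003],0.0] ]
end [ 0.649  -0.2667  0.032 ] turn left 0.0004
```

View pics/w5.png

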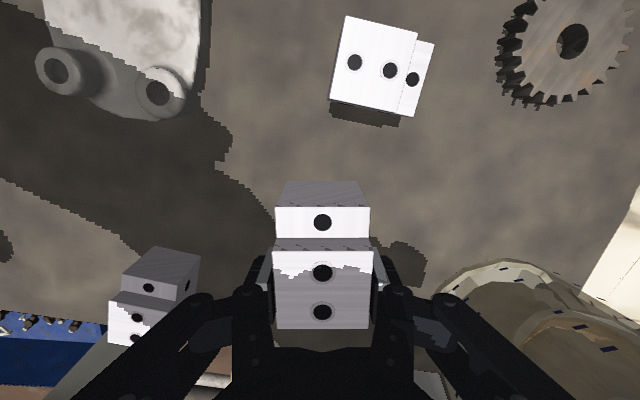

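Gripped at 45 mm and centred (block at 275–370). Next I lift.

>>> move_arm(plan=[[[0,0,-0.01],0],[[0,0,-0.025],0],[[0,0,-0.035],0],[[0,0,-0.04],0],[[0,0,-0.04],0],[[0,0,-0.02],0],[[0,0,0],0],[[0,0,0],0],[[0,0,0],0],[[0,0,0],0]])

```text
time_s: 9.2
position: [0.6398, -0.2639, 0.2008]
tool_rot: [0.633, 0.774, 0.001, -0.004]
wrist_force: [-0.3, 0.9, -3.1]
grip_width: 0.0454
```

Run:
```python
from h import *
plan([.5993,.1319,.20],-.258,n=10,step=.05,turnmax=.12)
grab('wrist','w6')
```

```text
pos [ 0.6398 -0.2639  0.2008] ytool ang 0.2001 turn needed 0.4581 axis z [-0.0041  0.007  -1.    ]
[ [[0.05,0.005,0.0],0.12],
[[0.05,-0.001,0.001],0.12],
[[0.049,-0.007,0.0],0.12],
[[0.048,-0.013,0.001],0.098],
[[0.047,-0.018,0.0],0.0],
[[0.047,-0.018,0.001],0.0],
[[0.047,-0.017,0.0],0.0],
[[0.045,-0.017,0.001],0.0],
[[-0.0003,0.0001,-0.0002],0.0],
[[-0.0,0.0,-0.0],0.0] ]
end [0.5993 0.1319 0.2   ] turn left 0.0001
```

View pics/w6.png

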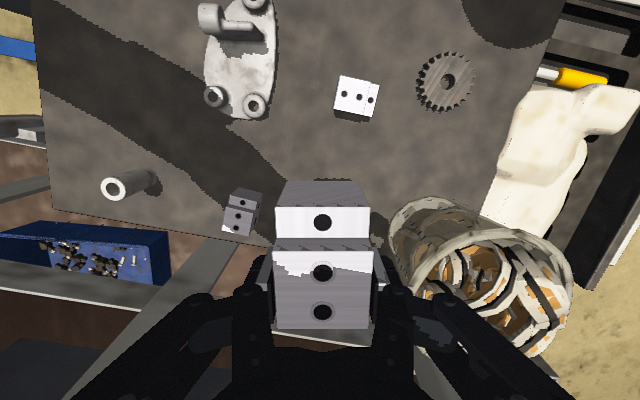

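The block is held firmly and clear of everything. Now I carry it to above the vise.

>>> move_arm(plan=[[[0.03,0.003,0],0.12],[[0.045,-0.001,0.001],0.12],[[0.049,-0.007,0],0.12],[[0.048,-0.013,0.001],0.098],[[0.047,-0.018,0],0],[[0.047,-0.018,0.001],0],[[0.047,-0.017,0],0],[[0.04,-0.015,0],0],[[0.02,-0.008,0],0],[[0,0,0],0]])

```text
time_s: 10.5
position: [0.6024, 0.136, 0.195]
tool_rot: [0.797, 0.604, -0.002, -0.005]
wrist_force: [-0.1, -1.2, -3.1]
grip_width: 0.0454
```

Run:
```python
from h import *
plan([.5993,.1319,.12],-.258,n=10,step=.03,turnmax=.12)
grab('wrist','w7');grab('scene','s7')
```

```text
pos [0.6024 0.136  0.195 ] ytool ang -0.2733 turn needed -0.0153 axis z [-0.0088  0.0058 -0.9999]
[ [[-0.002,-0.0,0.03],-0.015],
[[-0.002,-0.001,0.03],-0.0],
[[-0.001,-0.0002,0.015],-0.0],
[[0.0,0.0,-0.0],-0.0],
[[0.0,0.0,-0.0],-0.0],
[[0.0,0.0,-0.0],-0.0],
[[0.0,0.0,-0.0],-0.0],
[[0.0,0.0,-0.0],-0.0],
[[0.0,0.0,-0.0],-0.0],
[[0.0,0.0,-0.0],-0.0] ]
end [0.5993 0.1319 0.12  ] turn left -0.0003
```

View pics/w7.png

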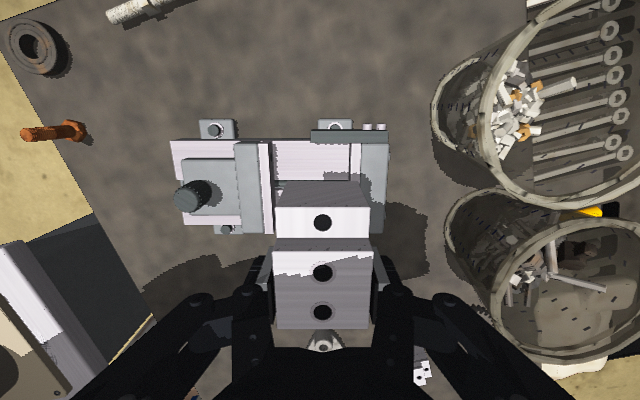

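View pics/s7.png

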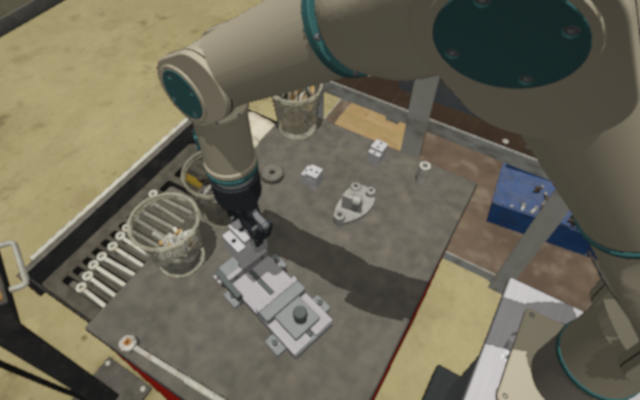

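Run:
```python
from h import *
b=cv2.imread("pics/w7.png")
cv2.imwrite("pics/w7c.png",cv2.resize(b[110:240,160:400],None,fx=3.3,fy=3.3,interpolation=cv2.INTER_CUBIC))
_,K1,T1=load("top0")
print(cast(K1,T1,[(287,100),(258,100),(287,127)],.14).round(3))
```

```text
[[0.785 0.016 0.14 ]
 [0.784 0.087 0.14 ]
 [0.715 0.015 0.14 ]]
```

View pics/w7c.png

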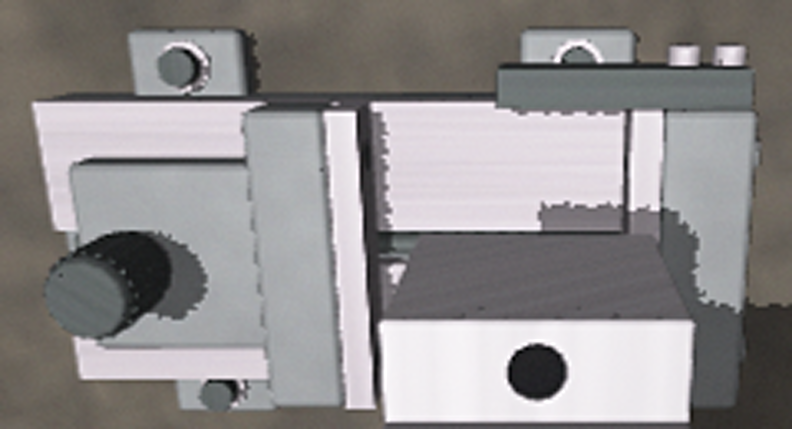

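Run:
```python
from h import *
_,K,T=load("w7")
c=-T[:3,:3].T@T[:3,3];print("cam",c)
g=lambda x,y:(160+(x+.5)/3.3-.5,110+(y+.5)/3.3-.5)
def L(n,pts,z):
    P=cast(K,T,[g(*p) for p in pts],z)[:,:2];d=P[1]-P[0];print(n,P.round(4).tolist(),np.linalg.norm(d).round(4),np.arctan2(d[1],d[0]).round(4))
L("stop face top",[(499,108),(753,108)],.053);L("stop back top",[(499,66),(753,67)],.053)
L("fixed plate inner top",[(630,110),(630,205)],.055)
L("fixed jaw back",[(757,112),(740,405)],.055)
L("mov plate face top",[(356,108),(373,408)],.055)
L("mov jaw plate back top",[(326,108),(345,408)],.055)
L("knob top",[(85,297),(85,298)],.088)
L("body y+ edge",[(35,101),(250,103)],.03)
L("body left end",[(35,101),(80,378)],.03)
o=np.array([.5713,.1434]);a=-.258
ex=np.array([np.cos(a),np.sin(a)]);ey=np.array([-ex[1],ex[0]])
print("cam in vise",(c[:2]-o)@ex,(c[:2]-o)@ey)
# block bottom/edges seen (tool held) low step edge z = tcp-.032+.05
z=.195-.032+.05
L("blk y+ edge low top",[(381,321),(692,321)],z)
L("blk bottom y+ edge",[(408,235),(655,235)],z-.05)
```

```text
cam [0.62598067 0.21481235 0.33814751]
stop face top [[0.6029, 0.1861], [0.6774, 0.1653]] 0.0773 -0.2726
stop back top [[0.6065, 0.1981], [0.6798, 0.1772]] 0.0762 -0.2768
fixed plate inner top [[0.6411, 0.1751], [0.6341, 0.1466]] 0.0293 -1.8122
fixed jaw back [[0.6779, 0.1642], [0.6533, 0.0702]] 0.0972 -1.8268
mov plate face top [[0.5613, 0.198], [0.5338, 0.102]] 0.0999 -1.8499
mov jaw plate back top [[0.5525, 0.2005], [0.5247, 0.1045]] 0.0999 -1.8536
knob top [[0.476, 0.1704], [0.4759, 0.1701]] 0.0003 -2.0011
body y+ edge [[0.454, 0.2273], [0.5224, 0.2075]] 0.0712 -0.2817
body left end [[0.454, 0.2273], [0.4263, 0.1319]] 0.0994 -1.8538
cam in vise 0.03465019549190358 0.08300038385210612
blk y+ edge low top [[0.5909, 0.1777], [0.6341, 0.1657]] 0.0449 -0.2701
blk bottom y+ edge [[0.5877, 0.1785], [0.6343, 0.1655]] 0.0484 -0.2711
```

>>> move_arm(plan=[[[-0.005,-0.002,0],0],[[-0.001,-0.001,0.02],0],[[0,0,0.03],0],[[0,0,0.02],0],[[0,0,0.005],0],[[0,0,0],0],[[0,0,0],0],[[0,0,0],0],[[0,0,0],0],[[0,0,0],0]])

```text
time_s: 11.85
position: [0.6013, 0.1132, 0.1234]
tool_rot: [0.803, 0.596, -0.0, 0.0]
wrist_force: [1.1, -0.6, -3.7]
grip_width: 0.0454
```

Run:
```python
from h import *
plan([.5985,.1313,.0625],-.272,n=3,step=.03,turnmax=.12)
grab('wrist','w8')
```

```text
pos [0.6013 0.1132 0.1234] ytool ang -0.2944 turn needed -0.0224 axis z [ 1.e-04 -9.e-04 -1.e+00]
[ [[0.008,-0.004,0.029],-0.022],
[[0.008,-0.003,0.029],-0.0],
[[0.0006,-0.0008,0.0029],-0.0] ]
end [0.5985 0.1313 0.0625] turn left -0.0004
```

View pics/w8.png

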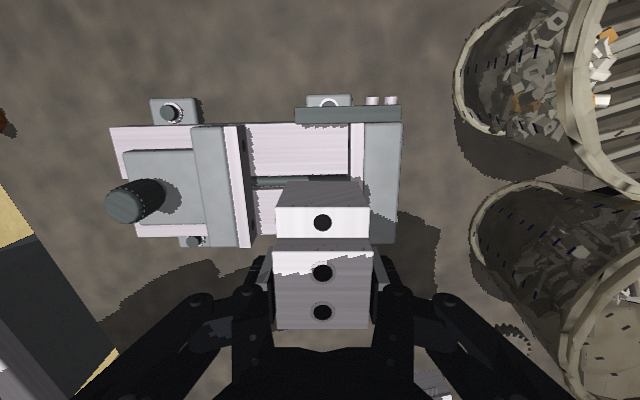

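>>> move_arm(plan=[[[0.006,-0.003,0],-0.02],[[0.006,-0.002,0],0],[[0.003,-0.002,0],0],[[0.001,0,0],0],[[0,0,0],0],[[0,0,0],0],[[0,0,0.005],0],[[0,0,0.007],0],[[0,0,0.005],0],[[0,0,0],0]])

```text
time_s: 13.15
position: [0.5983, 0.132, 0.1045]
tool_rot: [0.797, 0.604, -0.001, 0.0]
wrist_force: [1.5, -0.5, -3.3]
grip_width: 0.0454
```

Run:
```python
from h import *
plan([.5985,.1313,.0625],-.272,n=3,step=.03,turnmax=.12)
```

```text
pos [0.5983 0.132  0.1045] ytool ang -0.2726 turn needed -0.0006 axis z [-0.0011 -0.0011 -1.    ]
[ [[-0.0,0.0,0.03],-0.001],
[[-0.0006,0.0004,0.012],0.0],
[[0.0,-0.0,0.0],0.0] ]
end [0.5985 0.1312 0.0625] turn left 0.0004
```

>>> move_arm(plan=[[[0,0,0.003],0],[[0,0,0.006],0],[[0,0,0.007],0],[[0,0,0.006],0],[[0,0,0.003],0],[[0,0,0.001],0],[[0,0,0],0],[[0,0,0],0],[[0,0,0],0],[[0,0,0],0]])

```text
time_s: 14.4
position: [0.5989, 0.132, 0.0771]
tool_rot: [0.797, 0.605, -0.0, 0.0]
wrist_force: [-0.2, 0.1, -3.6]
grip_width: 0.0451
```

Run:
```python
from h import *
plan([.5985,.1313,.0625],-.272,n=3,step=.03,turnmax=.12)
grab('wrist','w9')
```

```text
pos [0.5989 0.132  0.0771] ytool ang -0.2725 turn needed -0.0005 axis z [-0.    -0.001 -1.   ]
[ [[-0.0007,-0.0002,0.0146],-0.0],
[[-0.0,0.0,0.0],-0.0],
[[-0.0,0.0,0.0],-0.0] ]
end [0.5985 0.1313 0.0625] turn left -0.0005
```

View pics/w9.png

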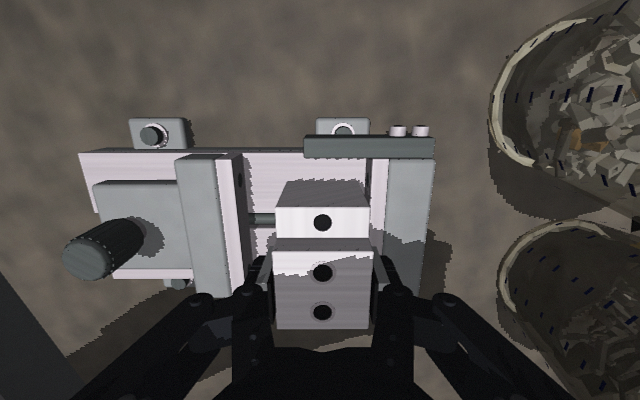

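The block hangs between the jaws with clearance on both sides. I lower it the rest of the way slowly.

>>> move_arm(plan=[[[0,0,0.003],0],[[0,0,0.004],0],[[0,0,0.004],0],[[0,0,0.002],0],[[0,0,0.0005],0],[[0,0,0.0005],0],[[0,0,0],0],[[0,0,0],0],[[0,0,0],0],[[0,0,0],0]])

```text
time_s: 15.7
position: [0.5991, 0.132, 0.0624]
tool_rot: [0.797, 0.604, -0.0, 0.0]
wrist_force: [-0.5, 0.9, -3.7]
grip_width: 0.045
```

Run:
```python
from h import *
plan([.5985,.1313,.0625],-.272,n=1,step=.03,turnmax=.12)
```

```text
pos [0.5991 0.132  0.0624] ytool ang -0.2725 turn needed -0.0005 axis z [ 5.e-04 -8.e-04 -1.e+00]
[ [[-0.0008,-0.0004,-0.0001],-0.001] ]
end [0.5985 0.1313 0.0625] turn left 0.0005
```

>>> move_arm(plan=[[[0,0,0.001],0],[[0,0,0.001],0],[[0,0,0.001],0],[[0,0,0],0],[[0,0,0],0],[[0,0,0],0],[[0,0,0],0],[[0,0,0],0],[[0,0,0],0],[[0,0,0],0]])

```text
time_s: 16.95
position: [0.6012, 0.132, 0.0623]
tool_rot: [0.797, 0.604, 0.002, 0.001]
wrist_force: [-0.0, 0.9, 0.6]
grip_width: 0.0451
```

Weight now rests on the bed (force z ≈ 0). I let go.

>>> move_arm(plan=[[[0,0,0],0],[[0,0,0],0],[[0,0,0],0],[[0,0,0],0],[[0,0,0],0],[[0,0,0],0],[[0,0,0],0],[[0,0,0],0],[[0,0,0],0],[[0,0,0],0]], gripper=0.8)

```text
time_s: 18.2
position: [0.6017, 0.132, 0.0624]
tool_rot: [0.797, 0.604, 0.003, 0.002]
wrist_force: [-0.0, -0.2, 0.2]
grip_width: 0.0766
```

Run:
```python
from h import *
grab('wrist','w10')
plan([.475,.171,.2],-.272+np.pi/2,n=1)
```

```text
pos [0.6017 0.132  0.0624] ytool ang -0.2729 turn needed 1.5699 axis z [ 6.1e-03  4.0e-04 -1.0e+00]
[ [[0.001,-0.038,-0.04],0.18] ]
end [0.5652 0.1431 0.1021] turn left 1.3899
```

View pics/w10.png

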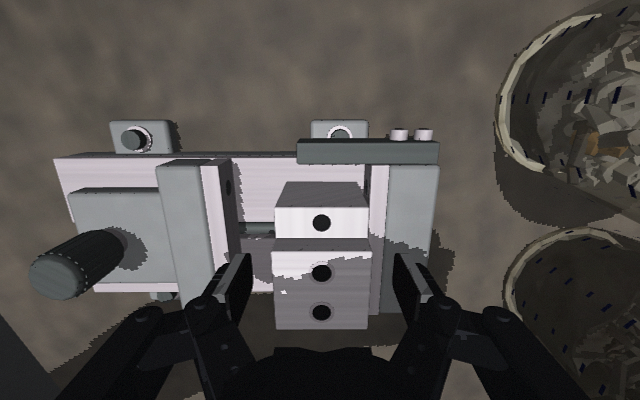

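The block stands square on the bed at (322,255) with the fingers clear. I lift off now.

>>> move_arm(plan=[[[0,0,-0.005],0],[[0,0,-0.015],0],[[0,0,-0.025],0],[[0,0,-0.03],0],[[0,0,-0.03],0],[[0,0,-0.015],0],[[0,-0.01,0],-0.1],[[0,-0.02,0],-0.15],[[-0.005,-0.02,0],-0.15],[[-0.005,-0.02,0],-0.1]])

```text
time_s: 19.5
position: [0.5322, 0.1256, 0.1912]
tool_rot: [0.616, 0.788, 0.004, 0.004]
wrist_force: [0.9, 0.5, 0.4]
grip_width: 0.0774
```

Run:
```python
from h import *
plan([.4755,.171,.18],-.272+np.pi/2,step=.03)
```

```text
pos [0.5322 0.1256 0.1912] ytool ang 0.2435 turn needed -1.0553 axis z [ 1.130e-02  5.000e-04 -9.999e-01]
[ [[0.024,-0.018,0.004],-0.18],
[[0.026,-0.014,0.005],-0.18],
[[0.0127,-0.0035,0.0016],-0.18],
[[0.0,-0.0,-0.0],-0.18],
[[0.0,-0.0,-0.0],-0.18],
[[0.0001,-0.0,-0.0],-0.155],
[[-0.0,-0.0,-0.0],-0.0],
[[-0.0,-0.0,-0.0],-0.0],
[[-0.0,-0.0,-0.0],-0.0],
[[-0.0,-0.0,-0.0],-0.0] ]
end [0.4755 0.171  0.18  ] turn left -0.0003
```

>>> move_arm(plan=[[[0.024,-0.018,0.004],-0.17],[[0.026,-0.014,0.005],-0.18],[[0.012,-0.004,0.002],-0.18],[[0,0,0],-0.18],[[0,0,0],-0.18],[[0,0,0],-0.12],[[0,0,0],-0.03],[[0,0,0],0],[[0,0,0],0],[[0,0,0],0]])

```text
time_s: 20.75
position: [0.4709, 0.1695, 0.1809]
tool_rot: [0.129, 0.992, -0.0, 0.005]
wrist_force: [0.4, -0.3, 1.2]
grip_width: 0.0766
```

Run:
```python
from h import *
plan([.4755,.171,.057],-.272+np.pi/2,step=.03)
grab('wrist','w11')
```

```text
pos [0.4709 0.1695 0.1809] ytool ang 1.3124 turn needed 0.0136 axis z [ 0.0096 -0.0014 -1.    ]
[ [[-0.001,0.001,0.03],0.014],
[[-0.001,0.0,0.03],-0.0],
[[-0.0,0.001,0.03],-0.0],
[[-0.001,0.0,0.03],-0.0],
[[0.0002,0.0005,0.0039],-0.0],
[[-0.0,0.0,0.0],-0.0],
[[-0.0,0.0,0.0],-0.0],
[[-0.0,0.0,0.0],-0.0],
[[-0.0,0.0,0.0],-0.0],
[[-0.0,0.0,0.0],-0.0] ]
end [0.4755 0.171  0.057 ] turn left -0.0004
```

View pics/w11.png

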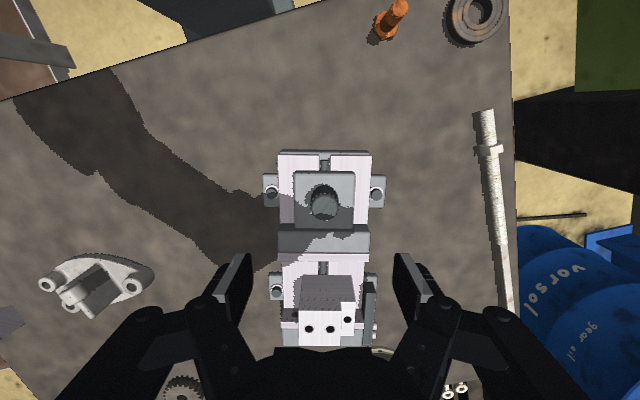

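Run:
```python
from h import *
b=cv2.imread("pics/w11.png")
cv2.imwrite("pics/w11c.png",cv2.resize(b[180:235,290:360],None,fx=8,fy=8,interpolation=cv2.INTER_CUBIC))
```

```text
(no output)
```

View pics/w11c.png

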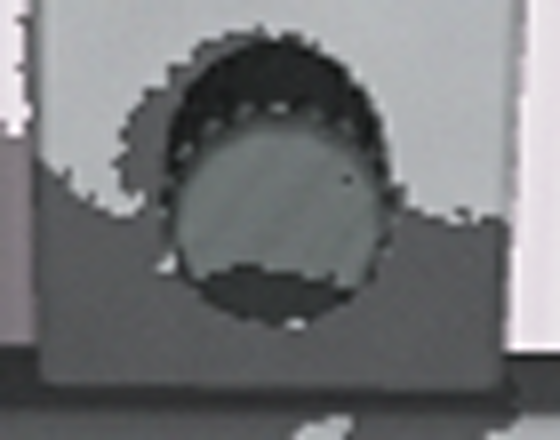

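>>> move_arm(plan=[[[-0.003,0.001,0.01],0.014],[[-0.001,0,0.02],0],[[0,0,0.02],0],[[0,0,0.015],0],[[0,0,0.005],0],[[0,0,0],0],[[0,0,0],0],[[0,0,0],0],[[0,0,0],0],[[0,0,0],0]])

```text
time_s: 22.05
position: [0.4778, 0.1699, 0.1079]
tool_rot: [0.138, 0.99, 0.0, 0.006]
wrist_force: [-0.1, -0.7, 0.0]
grip_width: 0.077
```

Run:
```python
from h import *
_,K,T=load("w11")
print(cast(K,T,[(290+x/8,180+y/8) for x,y in [(272,208)]],.088))
plan([.4755,.171,.057],-.272+np.pi/2,step=.03,n=3)
grab('wrist','w12')
```

```text
[[0.47348606 0.1697544  0.088     ]]
pos [0.4778 0.1699 0.1079] ytool ang 1.2944 turn needed -0.0044 axis z [ 1.240e-02 -7.000e-04 -9.999e-01]
[ [[0.002,0.0,0.03],-0.004],
[[0.001,0.0,0.021],-0.0],
[[0.0001,0.0003,-0.0001],-0.0] ]
end [0.4755 0.171  0.057 ] turn left -0.0004
```

View pics/w12.png

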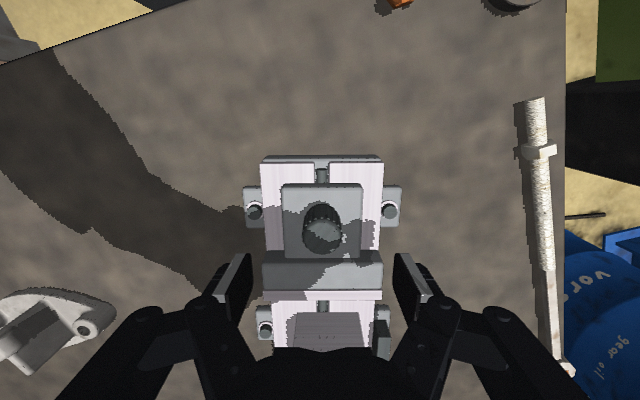

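>>> move_arm(plan=[[[0.002,0,0.005],0],[[0.001,0,0.012],0],[[0,0,0.014],0],[[0,0,0.01],0],[[0,0,0.005],0],[[0,0,0.003],0],[[0,0,0],0],[[0,0,0],0],[[0,0,0],0],[[0,0,0],0]])

```text
time_s: 23.35
position: [0.4753, 0.1707, 0.0552]
tool_rot: [0.138, 0.99, 0.0, 0.006]
wrist_force: [-0.2, -0.7, 0.3]
grip_width: 0.077
```

Run:
```python
from h import *
plan([.4748,.1705,.057],-.272+np.pi/2,step=.03,n=1)
```

```text
pos [0.4753 0.1707 0.0552] ytool ang 1.2943 turn needed -0.0045 axis z [ 1.220e-02 -8.000e-04 -9.999e-01]
[ [[0.0004,-0.0004,-0.0018],-0.004] ]
end [0.4748 0.1705 0.057 ] turn left -0.0005
```

>>> move_arm(plan=[[[0,0,-0.002],0],[[0,0,0],0],[[0,0,0],0],[[0,0,0],0],[[0,0,0],0],[[0,0,0],0],[[0,0,0],0],[[0,0,0],0],[[0,0,0],0],[[0,0,0],0]], gripper=-1)

```text
time_s: 24.6
position: [0.4753, 0.1703, 0.058]
tool_rot: [0.138, 0.99, 0.0, 0.006]
wrist_force: [-1.3, 0.0, 0.7]
grip_width: 0.0241
```

Run:
```python
from h import *
plan([.4748,.1705,.057],-.272+np.pi/2,step=.03,n=1)
```

```text
pos [0.4753 0.1703 0.058 ] ytool ang 1.2945 turn needed -0.0043 axis z [ 0.0123 -0.0013 -0.9999]
[ [[0.0006,0.0001,0.001],-0.004] ]
end [0.4748 0.1705 0.057 ] turn left -0.0003
```

>>> move_arm(plan=[[[-0.003,0,0],0],[[-0.004,0,0],0],[[-0.004,0,0],0],[[-0.004,0,0],0],[[-0.004,0,0],0],[[-0.004,0,0],0],[[-0.003,0,0],0],[[0,0,0],0],[[0,0,0],0],[[0,0,0],0]])

```text
time_s: 25.85
position: [0.4871, 0.1669, 0.058]
tool_rot: [0.136, 0.991, -0.001, -0.006]
wrist_force: [-1.9, 0.6, 3.4]
grip_width: 0.0238
```

Run:
```python
from h import *
plan([.4748,.1705,.057],-.272+np.pi/2,step=.03,n=1)
p=np.array([.4753,.1703]);from plant import robot
q=np.array(robot.read_state()["position"][:2])-p;a=-.272
print(q@[np.cos(a),np.sin(a)],q@[-np.sin(a),np.cos(a)])
grab('top','t13');t=cv2.imread('pics/t13.png');cv2.imwrite('pics/t13c.png',cv2.resize(t[130:270,180:300],None,fx=4,fy=4))
grab('scene','s13');t=cv2.imread('pics/s13.png');cv2.imwrite('pics/s13c.png',cv2.resize(t[210:360,190:350],None,fx=4,fy=4))
```

```text
pos [0.4871 0.1669 0.058 ] ytool ang 1.2988 turn needed -0.0 axis z [-1.240e-02  4.000e-04 -9.999e-01]
[ [[0.0128,0.0002,0.0011],-0.0] ]
end [0.4749 0.1705 0.057 ] turn left -0.0
0.012319835613877169 -9.184447748357524e-05
```

View pics/s13c.png

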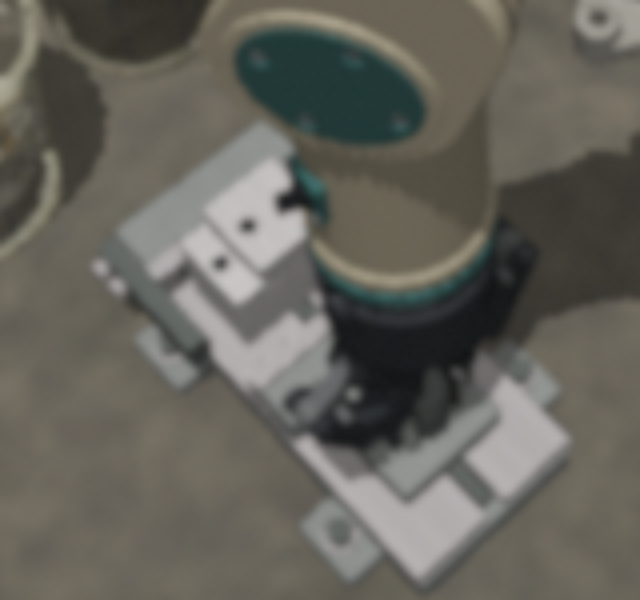

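>>> move_arm(plan=[[[-0.004,0,0],0],[[-0.005,0,0],0],[[-0.005,0,0],0],[[-0.005,0,0],0],[[-0.005,0,0],0],[[-0.005,0,0],0],[[-0.004,0,0],0],[[-0.003,0,0],0],[[0,0,0],0],[[0,0,0],0]])

```text
time_s: 27.2
position: [0.5103, 0.1604, 0.0579]
tool_rot: [0.133, 0.991, -0.002, -0.018]
wrist_force: [-2.3, 0.2, 2.7]
grip_width: 0.0241
```

```bash
cat > k.py <<'E'
from h import *
from plant import robot
s=robot.read_state()
q=np.array(s["position"][:2])-np.array([.4753,.1703]);a=-.272
print("slid",q@[np.cos(a),np.sin(a)],q@[-np.sin(a),np.cos(a)],"F",np.round(s["wrist_force"],1),"F along x",np.dot(s["wrist_force"][:2],[np.cos(a),np.sin(a)]))
plan([.4748,.1705,.057],-.272+np.pi/2,step=.03,n=1)
E
python3 k.py
```

```text
slid 0.03640921383071198 -0.00014179879230601864 F [-2.3  0.2  2.7] F along x -2.22992129745389
pos [0.5103 0.1604 0.0579] ytool ang 1.3035 turn needed 0.0047 axis z [-0.0362  0.0016 -0.9993]
[ [[0.03,0.0,0.002],0.005] ]
end [0.4813 0.1683 0.057 ] turn left -0.0003
```

>>> move_arm(plan=[[[-0.004,0,0],0],[[-0.004,0,0],0],[[-0.005,0,0],0],[[-0.006,0,0],0],[[-0.006,0,0],0],[[-0.006,0,0],0],[[-0.006,0,0],0],[[-0.006,0,0],0],[[-0.006,0,0],0],[[-0.006,0,0],0]])

```text
time_s: 28.45
position: [0.5105, 0.16, 0.0571]
tool_rot: [0.125, 0.99, -0.005, -0.069]
wrist_force: [-13.4, 1.9, 16.5]
grip_width: 0.0243
```

```bash
python3 k.py
```

```text
slid 0.03671384585615061 -0.0005049460985637466 F [-13.4   1.9  16.5] F along x -13.394835787020128
pos [0.5105 0.16   0.0571] ytool ang 1.3211 turn needed 0.0223 axis z [-0.1388  0.0067 -0.9903]
[ [[0.03,0.001,0.004],0.022] ]
end [0.4814 0.1684 0.0572] turn left 0.0003
```

>>> move_arm(plan=[[[0.0015,0,0],0],[[0.0015,0,0],0],[[0.0015,0,0],0],[[0.0015,0,0],0],[[0.0015,0,0],0],[[0.0015,0,0],0],[[0.0015,0,0],0],[[0.0015,0,0],0],[[0.0015,0,0],0],[[0.0015,0,0],0]])

```text
time_s: 29.7
position: [0.5078, 0.1608, 0.0572]
tool_rot: [0.126, 0.99, -0.005, -0.058]
wrist_force: [3.8, -1.7, -5.6]
grip_width: 0.0246
```

```bash
python3 k.py
python3 - <<'E'
from h import *
grab('scene','s14');t=cv2.imread('pics/s14.png');cv2.imwrite('pics/s14c.png',cv2.resize(t[210:360,190:350],None,fx=4,fy=4))
E
```

```text
slid 0.0338915473383229 -0.000445393037544323 F [ 3.8 -1.7 -5.6] F along x 4.098771715322261
pos [0.5078 0.1608 0.0572] ytool ang 1.3188 turn needed 0.02 axis z [-0.1163  0.0054 -0.9932]
[ [[0.03,0.001,0.004],0.02] ]
end [0.4788 0.1693 0.0566] turn left 0.0
```

View pics/s14c.png

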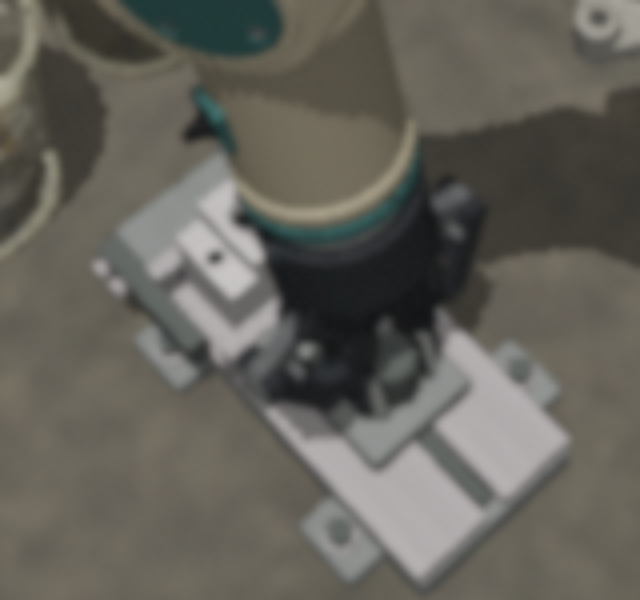

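The tool tilted about the vise's y axis during the push (the row-wise reference lets it creep), and pulling back eased the jaw about 2.5 mm. I'll re-shut it with a short push. Then I'll grip the block across its 60 mm ends, since the pads lie flat there despite the tilt.

>>> move_arm(plan=[[[-0.005,0,0],0],[[-0.005,0,0],0],[[-0.006,0,0],0],[[-0.006,0,0],0],[[-0.006,0,0],0],[[0,0,0],0],[[0,0,0],0],[[0,0,0],0],[[0,0,0],0],[[0,0,0],0]])

```text
time_s: 31.0
position: [0.5101, 0.16, 0.0571]
tool_rot: [0.124, 0.989, -0.006, -0.083]
wrist_force: [0.8, -0.6, -1.3]
grip_width: 0.0241
```

```bash
python3 k.py
```

```text
slid 0.0363378979923353 -0.0005924162542354754 F [ 0.8 -0.6 -1.3] F along x 0.8997361833680593
pos [0.5101 0.16   0.0571] ytool ang 1.3247 turn needed 0.0259 axis z [-0.1657  0.0084 -0.9861]
[ [[0.03,0.001,0.005],0.026] ]
end [0.4809 0.1683 0.0571] turn left -0.0001
```

>>> move_arm(plan=[[[0,0,0],0],[[0,0,0],0],[[0,0,0],0],[[0,0,0],0],[[0,0,-0.01],0],[[0,0,-0.02],0],[[0,0,-0.025],0],[[0,0,-0.025],0],[[-0.01,0,-0.01],0.013],[[-0.02,0,0],0.013]], gripper=1)

```text
time_s: 32.25
position: [0.5535, 0.1523, 0.1465]
tool_rot: [0.136, 0.987, -0.008, -0.085]
wrist_force: [0.9, 0.2, -1.9]
grip_width: 0.0854
```

Run:
```python
from h import *
plan([.6,.135,.14],-.272+np.pi/2,step=.03)
grab('wrist','w15')
```

```text
pos [0.5535 0.1523 0.1465] ytool ang 1.3003 turn needed 0.0015 axis z [-0.1689  0.0081 -0.9856]
[ [[-0.03,-0.002,-0.001],0.001],
[[-0.02,-0.002,-0.001],0.0],
[[0.0001,0.0,0.0004],0.0],
[[0.0,0.0,-0.0],0.0],
[[0.0,0.0,-0.0],0.0],
[[0.0,0.0,-0.0],0.0],
[[0.0,0.0,-0.0],0.0],
[[0.0,0.0,-0.0],0.0],
[[0.0,0.0,-0.0],0.0],
[[0.0,0.0,-0.0],0.0] ]
end [0.6   0.135 0.14 ] turn left 0.0005
```

View pics/w15.png

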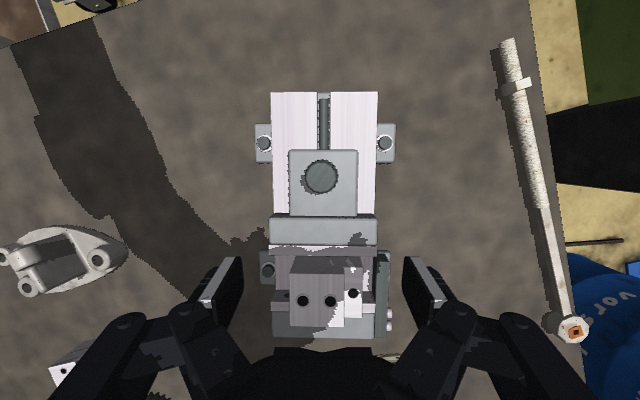

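Run:
```python
from h import *
b=cv2.imread("pics/w15.png")
cv2.imwrite("pics/w15c.png",cv2.resize(b[205:345,245:400],None,fx=4.2,fy=4.2,interpolation=cv2.INTER_CUBIC))
```

```text
(no output)
```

View pics/w15c.png

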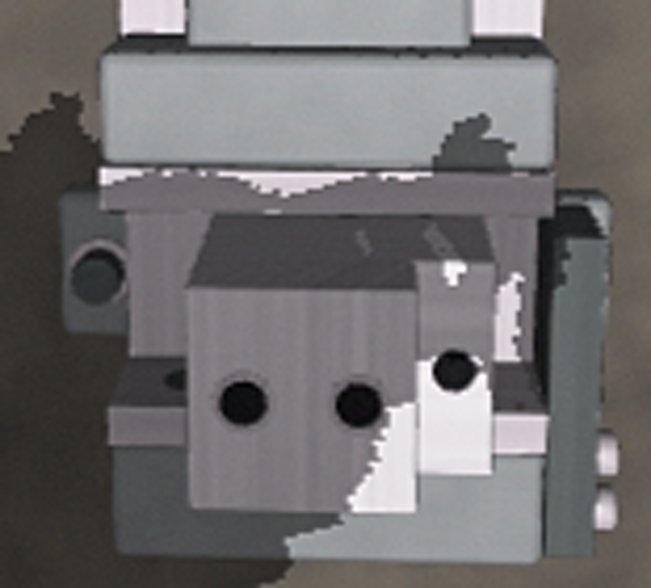

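Run:
```python
from h import *
_,K,T=load("w15")
g=lambda x,y:(245+(x+.5)/4.2-.5,205+(y+.5)/4.2-.5)
C=np.array([.642,.1752]);a=-.272;ex=np.array([np.cos(a),np.sin(a)]);ey=np.array([-ex[1],ex[0]])
def L(n,pts,z):
    P=cast(K,T,[g(*p) for p in pts],z)[:,:2]-C
    print(n,[(p@ex*1e3).round(1).item() for p in P],[(p@ey*1e3).round(1).item() for p in P])
L("raised corners",[(187,288),(417,288),(417,512),(187,508)],.094)
L("low corners",[(491,262),(491,474)],.080)
L("fixed plate top inner",[(108,407),(548,413)],.055)
L("mov face top",[(103,210),(553,213)],.055)
L("stop face",[(555,236),(545,553)],.053)
L("knob",[(245*0+ (320-245)*4.2,(178-205)*4.2)],.088)
o=C-.023*ex-.045*ey
print("ctr for y=-45",o)
```

```text
raised corners [-46.1, -46.9, -1.3, -1.0] [-74.7, -31.6, -31.0, -75.5]
low corners [-46.5, -0.9] [-16.5, -15.4]
fixed plate top inner [0.1, -0.6] [-99.7, -0.1]
mov face top [-46.8, -47.6] [-99.4, -0.5]
stop face [-41.6, 35.4] [0.4, 0.6]
knob [-121.1] [-50.9]
ctr for y=-45 [0.60775595 0.13803355]
```

The jaw is shut at about 47 mm, with the block at x −46..−1 mm and its stop end 16 mm from the stop. I move above it.

Run:
```python
from h import *
plan([.6056,.1375,.125],-.272+np.pi/2,step=.03)
```

```text
pos [0.5565 0.1507 0.1456] ytool ang 1.2976 turn needed -0.0012 axis z [-0.1659  0.0073 -0.9861]
[ [[-0.029,0.001,0.007],-0.001],
[[-0.024,0.0,0.005],-0.0],
[[-0.0005,0.0003,0.0],-0.0],
[[0.0,0.0,0.0],-0.0],
[[0.0,0.0,0.0],-0.0],
[[0.0,0.0,0.0],-0.0],
[[0.0,0.0,0.0],-0.0],
[[0.0,0.0,0.0],-0.0],
[[0.0,0.0,0.0],-0.0],
[[0.0,0.0,0.0],-0.0] ]
end [0.6056 0.1375 0.125 ] turn left -0.0002
```

>>> move_arm(plan=[[[-0.015,0,0.002],0],[[-0.02,0,0.005],0],[[-0.015,0,0.004],0],[[-0.003,0,0.001],0],[[0,0,0],0],[[0,0,0],0],[[0,0,0],0],[[0,0,0],0],[[0,0,0],0],[[0,0,0],0]])

```text
time_s: 33.55
position: [0.6041, 0.1361, 0.1236]
tool_rot: [0.137, 0.987, -0.008, -0.085]
wrist_force: [-0.5, -0.1, 0.3]
grip_width: 0.0853
```

Run:
```python
from h import *
plan([.6056,.1375,.056],-.272+np.pi/2,step=.02)
grab('wrist','w16');grab('scene','s16');t=cv2.imread('pics/s16.png');cv2.imwrite('pics/s16c.png',cv2.resize(t[170:340,180:350],None,fx=3.5,fy=3.5))
```

```text
pos [0.6041 0.1361 0.1236] ytool ang 1.2976 turn needed -0.0012 axis z [-0.1703  0.0069 -0.9854]
[ [[-0.004,0.001,0.02],-0.001],
[[-0.003,0.001,0.02],-0.0],
[[-0.004,0.002,0.02],-0.0],
[[-0.0012,0.0004,0.0063],-0.0],
[[-0.0,0.0,0.0],-0.0],
[[-0.0,0.0,0.0],-0.0],
[[-0.0,0.0,0.0],-0.0],
[[-0.0,0.0,0.0],-0.0],
[[-0.0,0.0,0.0],-0.0],
[[-0.0,0.0,0.0],-0.0] ]
end [0.6056 0.1375 0.056 ] turn left -0.0002
```

View pics/w16.png

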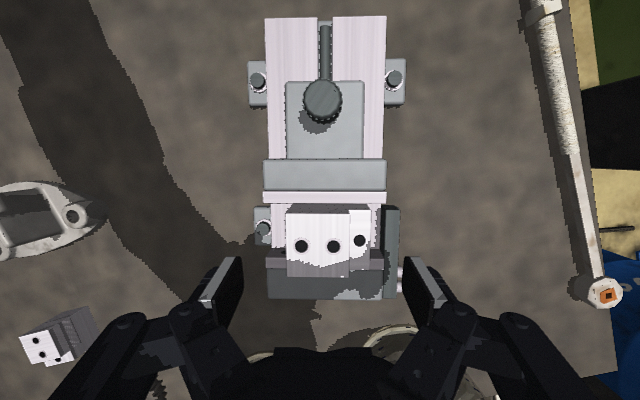

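View pics/s16c.png

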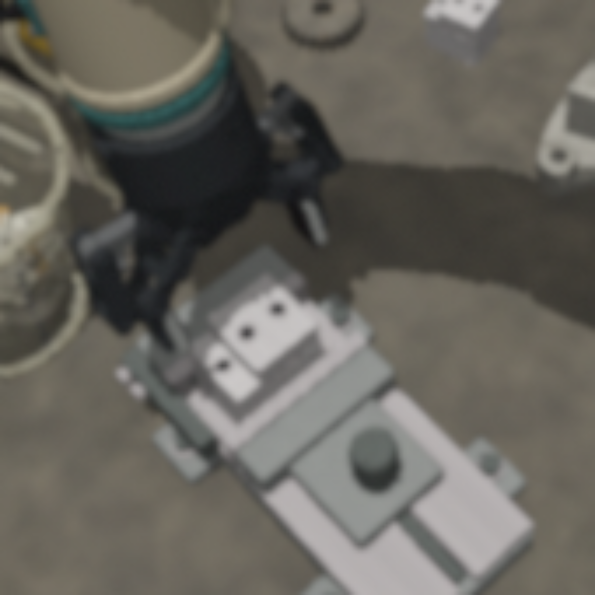

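>>> move_arm(plan=[[[-0.002,0.001,0.007],0],[[-0.003,0,0.015],0],[[-0.003,0.001,0.016],0],[[-0.003,0,0.014],0],[[-0.002,0,0.008],0],[[-0.001,0,0.003],0],[[0,0,0],0],[[0,0,0],0],[[0,0,0],0],[[0,0,0],0]])

```text
time_s: 34.9
position: [0.6073, 0.1343, 0.054]
tool_rot: [0.137, 0.987, -0.008, -0.085]
wrist_force: [0.1, -0.3, -0.7]
grip_width: 0.0855
```

Run:
```python
from h import *
plan([.6056,.1375,.056],-.272+np.pi/2,step=.02,n=1)
grab('wrist','w17')
```

```text
pos [0.6073 0.1343 0.054 ] ytool ang 1.2973 turn needed -0.0015 axis z [-0.1708  0.0068 -0.9853]
[ [[0.0028,0.0025,-0.0016],-0.002] ]
end [0.6056 0.1375 0.056 ] turn left 0.0005
```

View pics/w17.png

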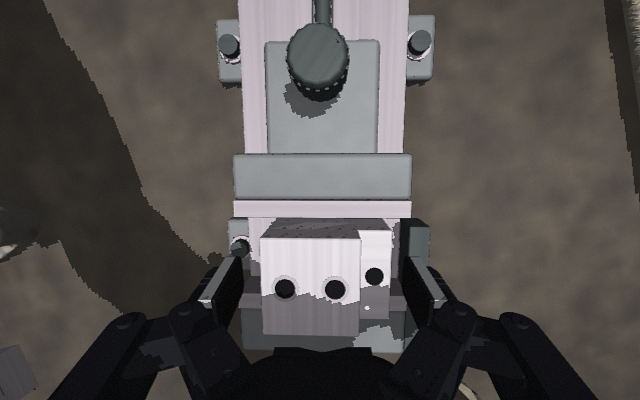

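>>> move_arm(plan=[[[0.002,0.002,-0.002],0],[[0.001,0.001,0],0],[[0,0,0],0],[[0,0,0],0],[[0,0,0],0],[[0,0,0],0],[[0,0,0],0],[[0,0,0],0],[[0,0,0],0],[[0,0,0],0]], gripper=-1)

```text
time_s: 36.2
position: [0.6062, 0.1381, 0.0574]
tool_rot: [0.138, 0.987, -0.008, -0.085]
wrist_force: [-0.0, 0.5, 0.9]
grip_width: 0.0597
```

Run:
```python
from h import *
plan([.6056,.1375,.056],-.272+np.pi/2,step=.02,n=1)
grab('wrist','w18')
```

```text
pos [0.6062 0.1381 0.0574] ytool ang 1.2971 turn needed -0.0017 axis z [-0.1693  0.0068 -0.9855]
[ [[0.0002,-0.0007,0.0015],-0.002] ]
end [0.6056 0.1375 0.056 ] turn left 0.0003
```

View pics/w18.png

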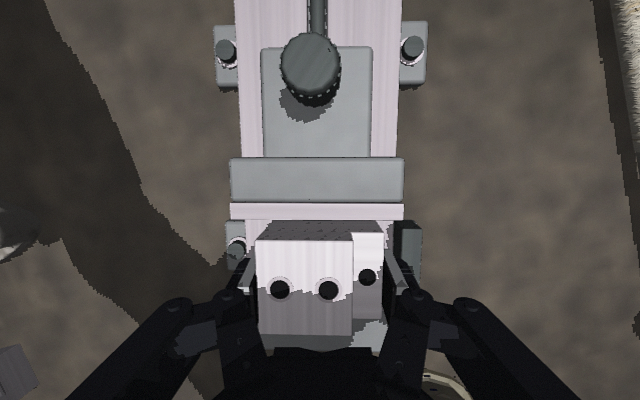

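Gripped across its 60 mm ends (59.7 mm). Now I slide it toward the stop.

>>> move_arm(plan=[[[-0.001,0.002,0],0],[[-0.001,0.003,0],0],[[-0.001,0.003,0],0],[[-0.001,0.003,0],0],[[-0.001,0.003,0],0],[[-0.001,0.002,0],0],[[0,0,0],0],[[0,0,0],0],[[0,0,0],0],[[0,0,0],0]])

```text
time_s: 37.5
position: [0.6094, 0.1493, 0.0578]
tool_rot: [0.138, 0.986, -0.012, -0.092]
wrist_force: [-1.0, -1.0, 2.5]
grip_width: 0.0594
```

```bash
cat > k2.py <<'E'
from h import *
from plant import robot
s=robot.read_state()
a=-.272;ex=np.array([np.cos(a),np.sin(a)]);ey=np.array([-ex[1],ex[0]])
q=np.array(s["position"][:2])-np.array([.6062,.1381])
f=np.array(s["wrist_force"])
print("t",s["time_s"],"moved x,y mm",(q@ex*1e3).round(2),(q@ey*1e3).round(2),"z",s["position"][2].__round__(4),"F x,y,z",(f[:2]@ex).round(1),(f[:2]@ey).round(1),f[2].round(1))
M=R.from_quat(s["tool_rot"]).as_matrix();print("yaw",np.arctan2(M[1,1],M[0,1]).round(4),"zaxis",M[:,2].round(4))
E
python3 k2.py
```

```text
t 37.5 moved x,y mm 0.02 11.65 z 0.0578 F x,y,z -0.7 -1.3 2.5
yaw 1.2969 zaxis [-0.1853  0.0015 -0.9827]
```

>>> move_arm(plan=[[[0,0.002,0],0],[[0,0.002,0],0],[[0,0.002,0],0],[[0,0.002,0],0],[[0,0.002,0],0],[[0,0,0],0],[[0,0,0],0],[[0,0,0],0],[[0,0,0],0],[[0,0,0],0]])

```text
time_s: 38.75
position: [0.6103, 0.1527, 0.0581]
tool_rot: [0.139, 0.986, -0.017, -0.094]
wrist_force: [-2.3, -2.9, 4.7]
grip_width: 0.0593
```

```bash
python3 k2.py; python3 -c "
from h import *
grab('wrist','w19')
b=cv2.imread('pics/w19.png')
cv2.imwrite('pics/w19c.png',cv2.resize(b[140:350,215:435],None,fx=2.8,fy=2.8,interpolation=cv2.INTER_CUBIC))"
```

```text
t 38.75 moved x,y mm -0.01 15.17 z 0.0581 F x,y,z -1.4 -3.4 4.7
yaw 1.2961 zaxis [-0.1908 -0.0075 -0.9816]
```

View pics/w19c.png

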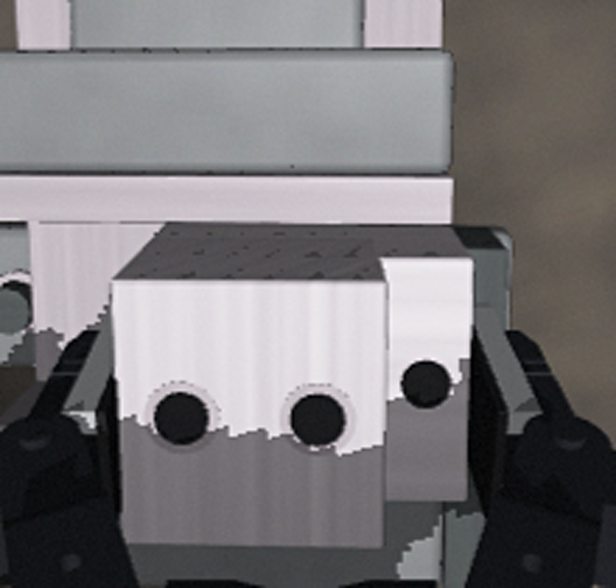

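>>> move_arm(plan=[[[-0.001,0.003,0.001],0],[[-0.002,0.003,0.001],0],[[-0.003,0.004,0.001],0],[[-0.003,0.004,0.001],0],[[-0.004,0.004,0.001],0],[[0,0,0],0],[[0,0,0],0],[[0,0,0],0],[[0,0,0],0],[[0,0,0],0]])

```text
time_s: 40.05
position: [0.6104, 0.153, 0.0596]
tool_rot: [0.141, 0.983, -0.03, -0.112]
wrist_force: [-1.4, -4.1, 5.9]
grip_width: 0.059
```

```bash
python3 k2.py; python3 -c "
from h import *
grab('wrist','w20')
b=cv2.imread('pics/w20.png')
cv2.imwrite('pics/w20c.png',cv2.resize(b[140:350,215:435],None,fx=2.8,fy=2.8,interpolation=cv2.INTER_CUBIC))"
```

```text
t 40.05 moved x,y mm 0.02 15.46 z 0.0596 F x,y,z -0.2 -4.3 5.9
yaw 1.2963 zaxis [-0.2289 -0.0265 -0.9731]
```

View pics/w20c.png

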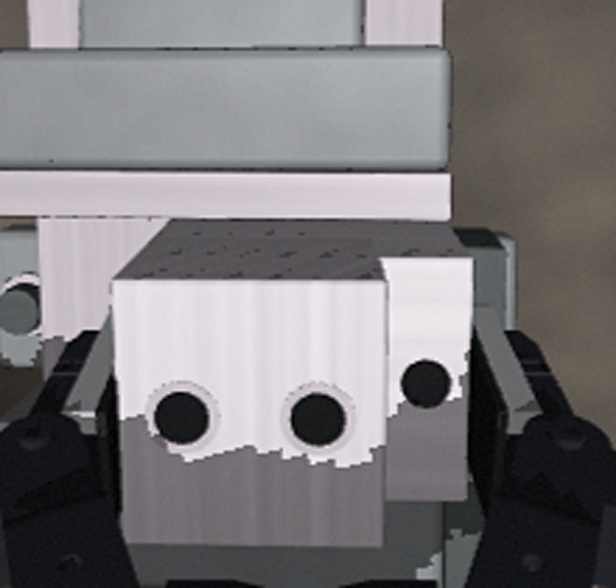

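The block is against the stop (y no longer advances). It is fixed rigidly in the pads and has tipped along with the tool by about 0.06 rad. I'll let go so it settles flat, regrip, and then press with only one or two rows so the creep stays small.

>>> move_arm(plan=[[[0,0,0],0],[[0,0,0],0],[[0,0,0],0],[[0,0,0],0],[[0,0,0],0],[[0,0,0],0],[[0,0,0],0],[[0,0,0],0],[[0,0,0],0],[[0,0,0],0]], gripper=0.8)

```text
time_s: 41.35
position: [0.6115, 0.1568, 0.058]
tool_rot: [0.14, 0.984, -0.027, -0.111]
wrist_force: [0.0, 0.0, 0.3]
grip_width: 0.0767
```

```bash
python3 k2.py; python3 -c "
from h import *
grab('wrist','w21');grab('scene','s21')
b=cv2.imread('pics/w21.png')
cv2.imwrite('pics/w21c.png',cv2.resize(b[140:350,215:435],None,fx=2.8,fy=2.8,interpolation=cv2.INTER_CUBIC))"
```

```text
t 41.35 moved x,y mm 0.09 19.45 z 0.058 F x,y,z 0.0 0.1 0.3
yaw 1.297 zaxis [-0.2262 -0.0219 -0.9738]
```

View pics/w21c.png

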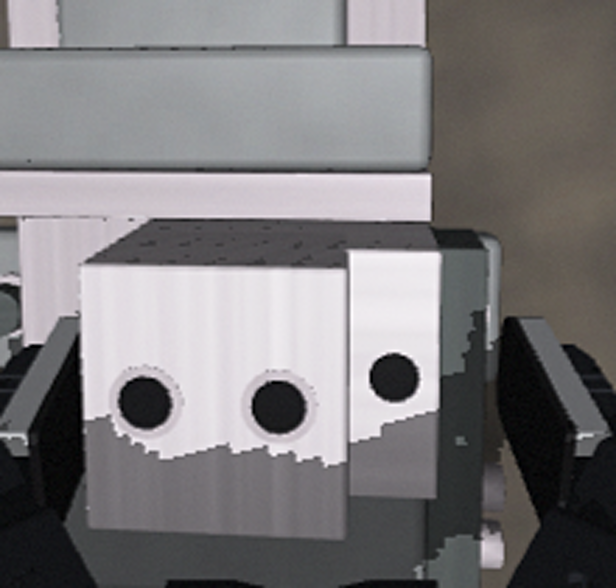

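Run:
```python
from h import *
_,K,T=load("w21")
g=lambda x,y:(215+(x+.5)/2.8-.5,140+(y+.5)/2.8-.5)
C=np.array([.642,.1752]);a=-.272;ex=np.array([np.cos(a),np.sin(a)]);ey=np.array([-ex[1],ex[0]])
def L(n,pts,z):
    P=cast(K,T,[g(*p) for p in pts],z)[:,:2]-C
    print(n,[(p@ex*1e3).round(1).item() for p in P],[(p@ey*1e3).round(1).item() for p in P])
L("raised corners",[(81,264),(349,266),(346,540),(89,527)],.094)
L("low corners",[(440,250),(435,497)],.080)
L("mov face top",[(0,217),(432,219)],.055)
L("stop face",[(440,247),(430,497)],.053)
L("stop back",[(490,237),(485,490)],.053)
```

```text
raised corners [-46.5, -46.9, -1.0, -1.2] [-59.4, -16.0, -16.3, -59.6]
low corners [-46.7, -1.4] [-0.6, -0.7]
mov face top [-47.0, -47.8] [-91.8, 0.0]
stop face [-41.5, 13.6] [1.9, 0.8]
stop back [-43.8, 11.4] [12.1, 12.4]
```

Run:
```python
from h import *
plan([.6115,.1568,.033],-.272+np.pi/2,step=.006,n=6)
from plant import robot
print(np.round(robot.read_state()["qpos"],3))
```

```text
pos [0.6115 0.1568 0.058 ] ytool ang 1.297 turn needed -0.0018 axis z [-0.2262 -0.0219 -0.9738]
[ [[-0.001,0.0,0.006],-0.002],
[[-0.0014,0.0007,0.0058],0.0],
[[-0.0013,0.0006,0.0058],0.0],
[[-0.0013,0.0007,0.0058],0.0],
[[-0.0003,0.0001,0.001],0.0],
[[0.0,-0.0,-0.0],0.0] ]
end [0.6115 0.1568 0.033 ] turn left 0.0002
[-0.297  0.921  0.044  1.458 -0.088  0.991  1.078]
```

The block has settled flat in the corner (y end at −0.6 mm, jaw about 46.5 mm). The tool has also crept about 0.08 rad about the vise's x axis, so its pads would lean on the block ends. To undo that, I'll push the +y finger back against the rear of the bolted stop.

>>> move_arm(plan=[[[0,0.001,0],0],[[0,0.001,0],0],[[0,0,0],0],[[-0.001,0,0.004],0],[[-0.001,0.001,0.006],0],[[-0.001,0.001,0.006],0],[[-0.001,0,0.006],0],[[-0.001,0,0.003],0],[[0,0,0],0],[[0,0,0],0]], gripper=1)

```text
time_s: 42.7
position: [0.6111, 0.1561, 0.0307]
tool_rot: [0.141, 0.983, -0.029, -0.112]
wrist_force: [0.8, -0.6, 1.1]
grip_width: 0.0854
```

```bash
cat >> k2.py <<'E'
C=np.array([.642,.1752]);p=np.array(s["position"][:2])-C
print("tcp in corner",(p@ex*1e3).round(1),(p@ey*1e3).round(1),"tilt x,y",(M[:2,2]@ex).round(4),(M[:2,2]@ey).round(4),"w",round(s["grip_width"],4))
E
python3 k2.py;python3 -c "
from h import *
grab('wrist','w22')"
```

```text
t 42.7 moved x,y mm -0.14 18.68 z 0.0307 F x,y,z 0.9 -0.3 1.1
yaw 1.296 zaxis [-0.2281 -0.0253 -0.9733]
tcp in corner -24.7 -26.7 tilt x,y -0.2129 -0.0856 w 0.0854
```

View pics/w22.png

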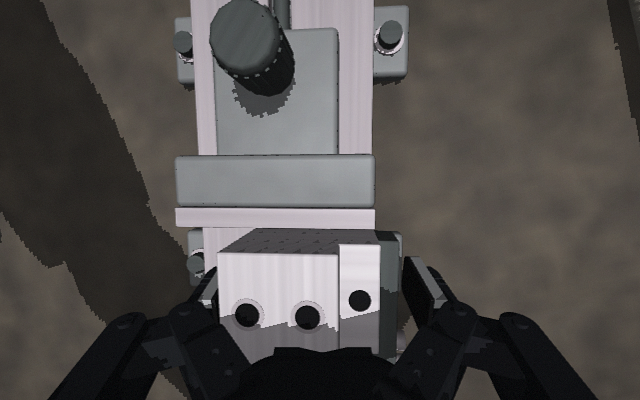

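>>> move_arm(plan=[[[0,-0.002,0],0],[[0,-0.003,0],0],[[0,-0.004,0],0],[[0,-0.005,0],0],[[0,-0.006,0],0],[[0,-0.006,0],0],[[0,-0.006,0],0],[[0,-0.006,0],0],[[0,-0.006,0],0],[[0,-0.006,0],0]])

```text
time_s: 44.0
position: [0.6078, 0.1529, 0.0334]
tool_rot: [0.132, 0.986, 0.004, -0.1]
wrist_force: [3.2, 9.1, -3.0]
grip_width: 0.0857
```

```bash
python3 k2.py
```

```text
t 44.0 moved x,y mm -2.48 14.7 z 0.0334 F x,y,z 0.6 9.6 -3.0
yaw 1.3064 zaxis [-0.1968  0.0334 -0.9799]
tcp in corner -27.0 -30.7 tilt x,y -0.1986 -0.0207 w 0.0857
```

>>> move_arm(plan=[[[0,-0.006,0],0],[[0,-0.006,0],0],[[0,0.003,0],0],[[0,0.001,0],0],[[0.001,0,-0.004],0.004],[[0.001,0,-0.007],0.003],[[0.001,0,-0.007],0],[[0,0,-0.004],0],[[0,0,0],0],[[0,0,0],0]])

```text
time_s: 45.25
position: [0.6098, 0.155, 0.0584]
tool_rot: [0.134, 0.986, 0.01, -0.097]
wrist_force: [0.4, 0.0, 0.2]
grip_width: 0.0855
```

```bash
python3 k2.py; python3 -c "
from h import *
grab('wrist','w23')"
```

```text
t 45.25 moved x,y mm -1.07 17.28 z 0.0584 F x,y,z 0.4 0.1 0.2
yaw 1.3011 zaxis [-0.1887  0.0467 -0.9809]
tcp in corner -25.6 -28.1 tilt x,y -0.1943 -0.0057 w 0.0855
```

View pics/w23.png

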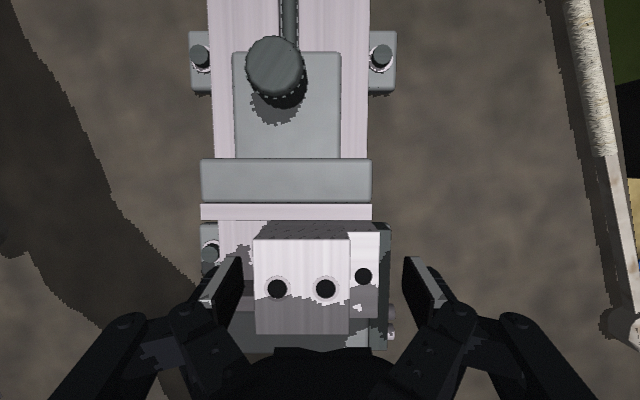

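>>> move_arm(plan=[[[0,-0.001,0.001],-0.002],[[0,0,0],0],[[0,0,0],0],[[0,0,0],0],[[0,0,0],0],[[0,0,0],0],[[0,0,0],0],[[0,0,0],0],[[-0.002,0.003,0],0],[[-0.005,0.006,0],0]], gripper=-1)

```text
time_s: 46.55
position: [0.6093, 0.1538, 0.0577]
tool_rot: [0.134, 0.985, 0.004, -0.107]
wrist_force: [-18.7, -11.5, 25.9]
grip_width: 0.0592
```

```bash
python3 k2.py; python3 -c "
from h import *
grab('wrist','w24')
b=cv2.imread('pics/w24.png')
cv2.imwrite('pics/w24c.png',cv2.resize(b[140:350,215:435],None,fx=2.8,fy=2.8,interpolation=cv2.INTER_CUBIC))"; python3 k2.py
```

```text
t 46.55 moved x,y mm -1.24 15.92 z 0.0577 F x,y,z -14.9 -16.1 25.9
yaw 1.3022 zaxis [-0.2103  0.0367 -0.977 ]
tcp in corner -25.8 -29.4 tilt x,y -0.2124 -0.0212 w 0.0592
t 46.6 moved x,y mm -1.24 15.92 z 0.0578 F x,y,z -12.8 -13.2 21.4
yaw 1.3024 zaxis [-0.211   0.0363 -0.9768]
tcp in corner -25.8 -29.4 tilt x,y -0.213 -0.0218 w 0.0589
```

View pics/w24c.png

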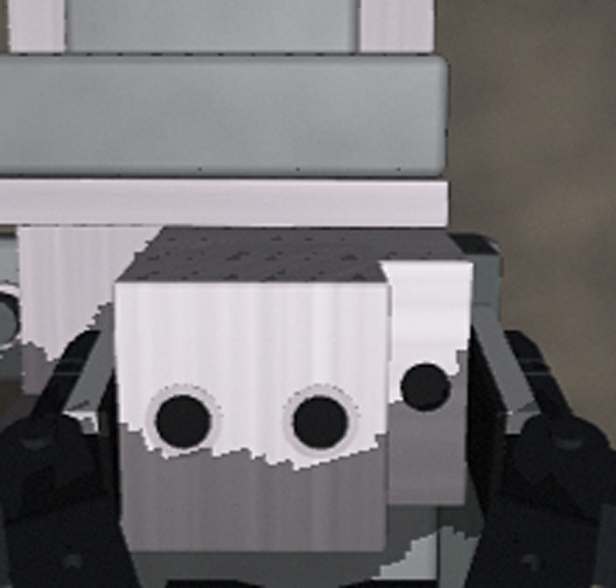

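```bash
python3 - <<'E'
from h import *
_,K,T=load("w24")
g=lambda x,y:(215+(x+.5)/2.8-.5,140+(y+.5)/2.8-.5)
C=np.array([.642,.1752]);a=-.272;ex=np.array([np.cos(a),np.sin(a)]);ey=np.array([-ex[1],ex[0]])
def L(n,pts,z):
    P=cast(K,T,[g(*p) for p in pts],z)[:,:2]-C
    print(n,[(p@ex*1e3).round(1).item() for p in P],[(p@ey*1e3).round(1).item() for p in P])
L("raised corners",[(115,281),(388,281),(386,551),(122,550)],.094)
L("low corners",[(472,262),(465,503)],.080)
L("mov face top",[(0,225),(447,226)],.055)
for i in range(4): grab('top','t25')
E
python3 k2.py
```

```text
raised corners [-45.5, -45.8, -0.4, 0.2] [-59.1, -15.7, -15.4, -59.0]
low corners [-45.8, -1.0] [0.2, 0.2]
mov face top [-47.1, -47.5] [-93.3, -0.1]
t 46.8 moved x,y mm -1.25 15.9 z 0.0578 F x,y,z -11.0 -11.9 19.4
yaw 1.3023 zaxis [-0.2097  0.0368 -0.9771]
tcp in corner -25.8 -29.5 tilt x,y -0.2119 -0.0209 w 0.0593
```

Steady press: about 11 N into the fixed plate, 12 N into the stop and 19 N down. The block's top has shifted less than 1 mm from its flat reference, and the jaw is at about 47 mm. I hand it in.

```bash
python3 -c "
from plant import robot
print(robot.sign_off())"
```

```text
the job is handed in; nothing more can be done
None
```

The job is handed in at about 46.8 s, with the arm still gripping the block and pressing it into the corner. No verdict is reported, so the final state below rests on my own measurements.

**What I did:**
- I picked the largest stepped block and set it down on the vise bed between the jaws, then let go.
- I slid the jaw shut by its knob. Knob force reached about 13 N with no further travel.
- I gripped the block across its 60 mm ends, slid it to the stop, let it settle, gripped it again and pressed it into the corner.

**Last checks:**

| Check | Measured | Required |
|---|---|---|
| Finger opening on the block | 59 mm | gripped |
| Push on fixed plate side | about 11 N at the wrist | over 2 N |
| Push on stop side | about 12 N at the wrist | over 2 N |
| Push down on the bed | about 19 N | flat on bed |
| Block position by camera | about 1 mm from home | within 3 mm |
| Block tilt, estimated | 0.015–0.025 rad | below 0.05 rad |
| Jaw gap by camera | about 47 mm | below 49 mm |

**What went wrong or disagreed:**
- **Tool tilt:** pushing made the tool lean steadily, and it ended leaning about 0.21 rad about the vise's y axis. I gripped across the block's ends because the pads still lie flat there.
- **Tipped block:** the first press tipped the block with the tool by about 0.06 rad. I released it so it settled flat, took out most of the sideways lean by pushing a finger against the back of the work stop, and pressed again with only two short moves.
- **Jaw eased open:** an attempt to undo the tilt opened the jaw by about 2.5 mm, and I shut it again.
- **Indirect readings:** the plate and stop forces are inferred from the wrist sensor, and the camera is good to about 2 mm.
- **Bracket, pin and gear:** my moves stayed clear of them in the pictures I took, but I did not measure their final positions.

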